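Stow the spare batteries in the locking canister

TASK

Unscrew the orange captive cap of the clear canister (anticlockwise), swing it fully aside on its arm, and put every loose blue block battery that lies on the bench into the canister. Then swing the cap back over the mouth and screw it fully tight, strike the red lock pin fully down with the mallet (never with the gripper), and put the mallet back on its black mat. Leave the other things where they are.

Things in the scene. Friction and masses are not known exactly. Their poses are not given: they have to be found in the camera images.
- canister: fixed clear canister on a grey base plate 250 x 130 x 8 mm; origin on the bench at the canister's axis. Outer radius 52, wall 4, rim 95 mm above the bench, inner floor at 13 mm. On its own x: the arm's upright pivot at +76 mm (radius 14, 120 mm high), the lock pin at -78 mm in a grey bracket 26 mm wide from x = -64 to -112 mm, 135 mm high
- cap_grip (a point): point on the cap's axis in its orange grip bar (axes: x across the bar, y along it, z up), 143 mm above the bench when tight, 151 unscrewed. The bar is 20 thick, 64 long, 30 mm high: from 20 mm below to 10 mm above this point. Just below the bar runs the steel arm, 22 mm wide, its top 118 mm above the bench; under it the cap, a disc of radius 57 mm
- cap (a joint): screw of the cap in its arm, rad: 0 = tight, 2.0 = unscrewed (stop), growing anticlockwise seen from above; the cap rises 4 mm per rad. Takes 0.12 N m, stays where left. Below about 1.6 rad the cap's plug catches on the rim, so the arm will not swing off or on. When tight the bar lies along the canister's y
- cap_arm (a joint): swing of the arm about its upright pivot, rad: 0 = cap over the mouth (stop), 2.1 = fully aside (stop), anticlockwise seen from above, so the cap goes to the canister's -y side; friction 0.05 N m, stays where it is left. The arm reaches 164 mm from the pivot, the cap's axis lies 76 mm from it
- lock_pin (a joint): travel of the lock pin, m: 0 = up, 0.012 = fully down (stop). It is lightly sprung but held by friction: it takes about 6 N and stays where it is driven
- lock_pin_top (a point): centre of the top of the red pin head (radius 10 mm), 157 mm above the bench when up, 145 mm when down
- battery1: loose block battery, 48.5 long (own x) x 26.5 wide (y) x 17.5 mm high (z), 46 g, blue with a copper band and two studs at the +x end; origin at the centre of its underside. It may be absent
- battery2: loose block battery, 48.5 long (own x) x 26.5 wide (y) x 17.5 mm high (z), 46 g, blue with a copper band and two studs at the +x end; origin at the centre of its underside. It may be absent
- battery3: loose block battery, 48.5 long (own x) x 26.5 wide (y) x 17.5 mm high (z), 46 g, blue with a copper band and two studs at the +x end; origin at the centre of its underside. It may be absent
- battery4: loose block battery, 48.5 long (own x) x 26.5 wide (y) x 17.5 mm high (z), 46 g, blue with a copper band and two studs at the +x end; origin at the centre of its underside. It may be absent
- mallet: wooden mallet, 300 g: head block 50 (own x) x 54 (y) x 62 mm (z); origin at the centre of the head's lower face, head centre 31 mm above it. The 20 x 20 mm square handle runs from the head along own -x, from 25 to 175 mm from the origin, its axis 31 mm above the origin. It stands on its head with the handle level; the centre of mass lies about 15 mm from the head's centre towards the handle
- mallet_mat: fixed black rubber mat 120 x 120 x 3 mm, origin at the centre of its underside; the mallet's head stands at its middle at the start
- torch: blue torch lying along own x, 165 mm long, 45 mm high, a bystander
- hex_wrench: steel L-shaped hex wrench, 100 mm long, 6 mm thick, a bystander
- door_wedge: wooden door wedge, 110 x 38 x 38 mm, a bystander
- bowl: green bowl of thin wooden pegs, 140 mm across, 50 mm high, a bystander
There are look-alikes about, which are no part of the job. What is shaped like the battery1 but turquoise is not meant. What is shaped like the battery4 but yellow is not meant.

How it is judged:
On the way, in this order (a step that is already met when the one before it is completed fails the run):
1. the cap is unscrewed and swung clear of the mouth (value of joint cap_arm above 1.5 rad), for 0.2 s.
2. every battery is in the canister (horizontal distance between each of battery1, battery2, battery3, battery4 and canister below 0.05 m and height (world z) of each of battery1, battery2, battery3, battery4 below 0.095 m), for 0.3 s.
3. the cap is back over the mouth and screwed tight (value of joint cap_arm below 0.08 rad and value of joint cap below 0.12 rad), for 0.2 s.
4. the mallet drives the lock pin fully down (value of joint lock_pin above 0.01 m and contact force between mallet and lock_pin above 0.5 N).
At the end, for the whole second after the job is handed in: All batteries present lie in the canister, the cap's arm is home (within 0.08 rad) and the cap screwed tight (within 0.12 rad), the lock pin is down (over 10 of 12 mm), and the mallet rests on its mat, head within 60 mm of the middle, released and still (all of step 2 and all of step 3 and value of joint lock_pin above 0.01 m and horizontal distance between mallet and mallet_mat below 0.06 m and height (world z) of mallet below 0.06 m and linear speed of mallet below 0.02 m/s); the robot touches nothing.
It fails at once if the gripper pushes on the lock pin (contact force between the fingers and lock_pin above 2 N).
It fails at once if the lock pin is driven before the cap is home and tight (value of joint lock_pin above 0.006 m and (value of joint cap above 0.3 rad or value of joint cap_arm above 0.15 rad)).
It fails at once if the torch, hex wrench, door wedge or bowl is moved over 4 cm (distance of any of torch, hex_wrench, door_wedge, bowl from where it was at the start of the episode above 0.04 m).
Of battery1, battery2, battery3, battery4 only 2 to 4 are there at a start; the rules pass over those that are not, and their reading is None.
At some moment in a run one of battery1, battery2, battery3, battery4 may be knocked a few centimetres aside while the robot is not near it.
Once in a run the grip may slacken for a moment while it holds something.
It also fails if it takes over 210 s, if anything falls off the work surface, if the arm or the gripper's body presses on something with over 40 N, if the wrist force passes 120 N, or if a joint passes its speed limit or range.

ROBOT

A 6-joint arm with a two-finger parallel gripper is mounted at the origin on the work surface. World frame = base frame: x ahead of the robot, y to its left, z up, the work surface at z = 0. Lengths are in m, angles in rad, forces in N, time in s.
With the tool pointing down it reaches from about 0.35 to 0.975 m from the base axis. Payload 7.1 kg.
Tool frame: the origin (TCP) lies at the centre of the arm's flange, where the gripper is bolted on; the fingertips stand 182 mm ahead of it and the grasp point (between the pads) lies r.hold_point_z ahead of it (r.hold_point_z is the distance from the TCP to the grasp point, in m); z points along the fingers, y is the line along which they close (so a half turn about z gives the same grasp; the last joint's range is limited). The gripper opens to 88 mm and grips with 3 to 60 N. Pads are 20 mm wide; open, the fingers measure 115 mm over their backs; the gripper's body (75 mm by 178 mm) begins 61 mm behind the grasp point.
Start: joints at [1.109, 0.423, 1.63, -0, 1.089, -0.019], TCP at [0.268, 0.565, 0.405] pointing down, gripper open.
Joint ranges: [-3, 3], [-0.9, 2.11], [0.09, 2.58], [-1.31, 4.45], [0.11, 2.69], [-2.54, 2.54]. Speed limits (rad/s): [2.39, 2.39, 3.01, 3.14, 3.14, 3.14].

INTERFACE

Orientations are given as [roll, pitch, yaw] about the fixed x, y, z axes, in that order (R = Rz(yaw) Ry(pitch) Rx(roll)).
In Python, from workcell import r, grab_frame, order, nets gives the robot as it stands. The module is installed in compiled form; this text tells all that it offers.
- The arm moves only by the tool jog_arm, never from a script. Its argument "steps" is a list of rows, each a list of 5 numbers: the shift along the tool's x, y, z in mm, then the turn about the tool's z in rad, then the finger opening in mm, from 0 to 87.8. A call has 1 to 5 rows; each row shifts and turns the commanded pose from where the row before left it, along the tool's axes as they then stand; what a row does not reach is not made up. A row lasts 1/10 s, in which the tool goes at most 50 mm and 8.59 degrees, less where a joint would pass 70% of its speed; a pose out of reach is approached as far as the arm can. A call is refused whole if a number of a shift passes 50 or a number of a turn 0.15, either way. A call with a gripper value outside its range is refused whole. The fingers move at their own pace and stop on an object; the grip force is fixed at half the most. Time passes only in rows, so rows that do not move let the fingers close. It gives the time, the measured TCP pose, the force, the opening and the grip force at its end, in the units of the state.
- r.get_obs(): the state, without advancing time (a new reading comes with each control period).
- grab_frame(name): name is "scene" or "top" or "wrist"; returns a dict with "img" (384x512x3 uint8, blue, green, red), "fx", "fy", "cx", "cy" (pixels), "rvec" (rotation vector, rad) and "tvec" (3), from world to camera coordinates, as OpenCV has them. Camera axes: x right, y down, z forward; pixel columns grow to the right and rows downward; lengths in m; the calibration is good to about 2 mm. The wrist camera is an equidistant fisheye: a pixel r from the principal point sees the ray r / f radians off the axis. A picture is of the moment at which its call begins. There is no depth.
- order.job_done(): hands the job in; it is judged then, once.
Trained networks look in the newest picture that a camera, given by its name, has taken for a name from the list of things; names that differ only in an ending like _2 or _b are one class to them, and where a whole thing is asked for, a point or a joint stands for the part that bears it (a point fixed in the world has none). Each returns a list of dicts, best first, with "p" (0 to 1); they miss things now and then, are a little off and sometimes report something else, mostly with a low value. They report only what shows in the picture. A call takes as long as a camera call. They do not tell look-alikes from the thing itself.
- nets.cut_out(target, camera): "mask" (384x512 bool, what is visible of it) and "point" ([column, row] in pixels, amid what is visible of it).
- nets.mark_of(target, camera): "point" ([column, row] in pixels: a listed point, or the origin of a listed thing).
The state is a dict: "clock": time; "q": joint angles; "joint_vel": joint speeds; "joint_efforts": joint torques, N m; "tcp_pos": TCP position; "ee_rot": TCP orientation; "ft_force": force on the tool from outside, world axes, zero at the start; "moment": the same for the moment, N m; "opening": finger opening in m; "finger_force": force on a finger pad.
Only numpy, scipy, OpenCV 4.12 (cv2) and the standard library are available. Lean on these libraries where they do the work, as an engineer would, in place of code of your own. Each camera call takes 0.05 s, during which the arm holds its last target. There are 200 camera calls.

## Working session

There is one attempt and no reset: what is moved stays moved. The work goes in short steps, Python scripts to look and compute and a tool call to move; the robot and the scene stay as the last step left them, time stands still between calls to the robot, and variables do not carry over. Pictures are saved under pics/ and viewed, at most 14 in all, crops included, and the job is handed in when it is done.

Besides the shell and the picture viewer there is one more tool, called after "Call:" as name([rows], argument=value, ...), one row to a line, values as JSON. jog_arm: Moves the arm, as the interface text tells. Its arguments: {"type":"object","properties":{"steps":{"type":"array","items":{"type":"array","items":{"type":"number"}}}},"required":["steps"]}

```bash
mkdir -p pics; cat > h.py <<'E'
import numpy as np, cv2
from workcell import r, grab_frame, order, nets
def ray(f,p):
    R=cv2.Rodrigues(np.array(f["rvec"],float))[0]; t=np.array(f["tvec"],float).ravel()
    x=(p[0]-f["cx"])/f["fx"]; y=(p[1]-f["cy"])/f["fy"]
    if f.get("fish"):
        th=np.hypot(x,y); s=np.sin(th)/max(th,1e-9); d=np.array([x*s,y*s,np.cos(th)])
    else: d=np.array([x,y,1.])
    d=R.T@d; return -R.T@t, d/np.linalg.norm(d)
def atz(f,p,z):
    o,d=ray(f,p); return o+d*(z-o[2])/d[2]
def tri(obs):
    A=np.zeros((3,3));b=np.zeros(3);L=[]
    for f,p in obs:
        o,d=ray(f,p);M=np.eye(3)-np.outer(d,d);A+=M;b+=M@o;L.append((o,M))
    X=np.linalg.solve(A,b); return X,[float(np.linalg.norm(M@(X-o))) for o,M in L]
def proj(f,X):
    R=cv2.Rodrigues(np.array(f["rvec"],float))[0]; t=np.array(f["tvec"],float).ravel()
    c=R@np.array(X)+t
    if f.get("fish"):
        rr=np.hypot(c[0],c[1]); th=np.arctan2(rr,c[2]); k=th/max(rr,1e-9); return np.array([f["fx"]*c[0]*k+f["cx"],f["fy"]*c[1]*k+f["cy"]])
    return np.array([f["fx"]*c[0]/c[2]+f["cx"],f["fy"]*c[1]/c[2]+f["cy"]])
def grab(n):
    f=grab_frame(n); f["fish"]=n=="wrist"; return f
E
python3 - <<'E'
from h import *
F={n:grab(n) for n in("scene","top")}
for n,f in F.items():
    cv2.imwrite(f"pics/{n}0.png",cv2.resize(f["img"],(800,600),interpolation=cv2.INTER_CUBIC)); cv2.imwrite(f"pics/raw_{n}0.png",f["img"])
    print(n,f["fx"],f["cx"],f["cy"],ray(f,(256,192)))
T=["canister","cap_grip","lock_pin_top","battery1","mallet","mallet_mat","torch","hex_wrench","door_wedge","bowl"]
for t in T:
    obs=[]
    for n,f in F.items():
        m=nets.mark_of(t,n); print(t,n,[(round(a["p"],2),np.round(a["point"]).tolist(), np.round(atz(f,a["point"],0),3).tolist()) for a in m[:7]])
        if m: obs.append((f,m[0]["point"]))
    if len(obs)==2: X,e=tri(obs); print("   tri",X.round(4),np.round(e,4))
print(r.hold_point_z,r.get_obs())
E
```

```text
scene 392.66709920632155 256.7130397084923 192.41989949842932 (array([0.93096375, 0.56680811, 0.87113645]), array([-0.39701533, -0.54002811, -0.74212429]))
top 472.4187200910232 254.20814831262734 198.4847183485652 (array([0.29942154, 0.02558508, 1.51514576]), array([ 0.17969408,  0.00544731, -0.98370746]))
canister scene [(0.86, [236.0, 207.0], [0.547, -0.054, -0.0]), (0.66, [356.0, 267.0], [0.404, 0.29, -0.0])]
canister top [(0.85, [285.0, 201.0], [0.549, -0.061, 0.0])]
   tri [ 0.5474 -0.0591 -0.0031] [0.0033 0.0033]
cap_grip scene [(0.77, [235.0, 167.0], [0.46, -0.191, 0.0])]
cap_grip top [(0.97, [290.0, 199.0], [0.556, -0.077, 0.0])]
   tri [ 0.5336 -0.0692  0.1387] [0.0019 0.0019]
lock_pin_top scene [(0.63, [161.0, 185.0], [0.685, -0.253, 0.0]), (0.48, [253.0, 150.0], [0.366, -0.226, 0.0])]
lock_pin_top top [(0.41, [296.0, 218.0], [0.493, -0.098, 0.0])]
   tri [ 0.596  -0.146   0.0425] [0.1184 0.1184]
battery1 scene [(0.77, [327.0, 241.0], [0.411, 0.186, 0.0]), (0.67, [324.0, 306.0], [0.543, 0.323, 0.0]), (0.65, [356.0, 269.0], [0.406, 0.294, -0.0]), (0.63, [368.0, 306.0], [0.4
[... 1718 characters left out ...]
{'clock': 1.1, 'q': array([ 1.10901782e+00,  4.23075548e-01,  1.62988716e+00,  1.99817734e-05,
        1.08861712e+00, -1.89996814e-02]), 'joint_vel': array([-5.06775783e-04, -9.91546887e-04,  1.02475950e-03, -6.07862234e-04,
       -5.27508409e-05,  1.05171994e-03]), 'joint_efforts': array([-1.56731636e-03, -5.44583130e+01, -2.74040848e+01,  6.42011315e-02,
        1.68271194e-02,  6.72210788e-06]), 'tcp_pos': array([0.26775084, 0.56472752, 0.40469539]), 'ee_rot': array([ 3.14157950e+00, -1.74569602e-05,  2.69880457e+00]), 'ft_force': array([-0.34585437, -0.80027693,  0.32751989]), 'moment': array([ 0.01255888,  0.01373726, -0.01841263]), 'finger_force': 0.0, 'opening': 0.08814565811780394}
```

View pics/scene0.png

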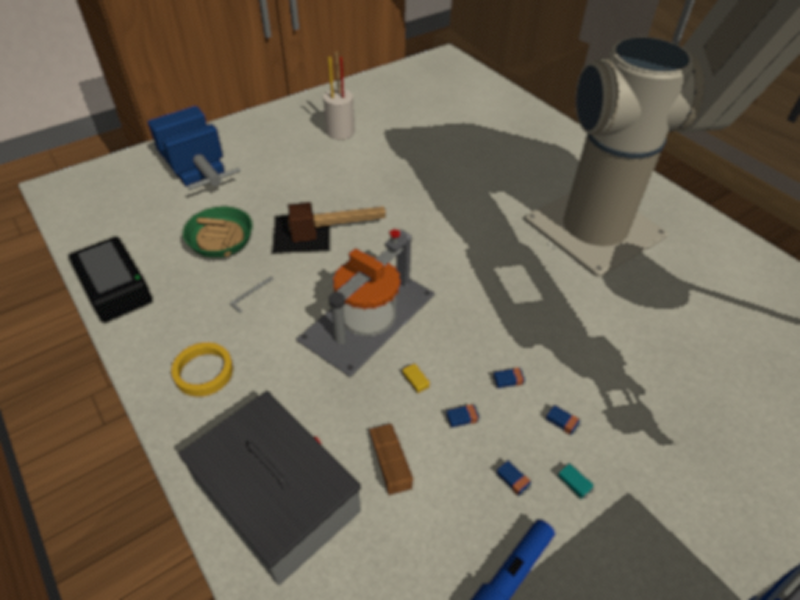

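View pics/top0.png

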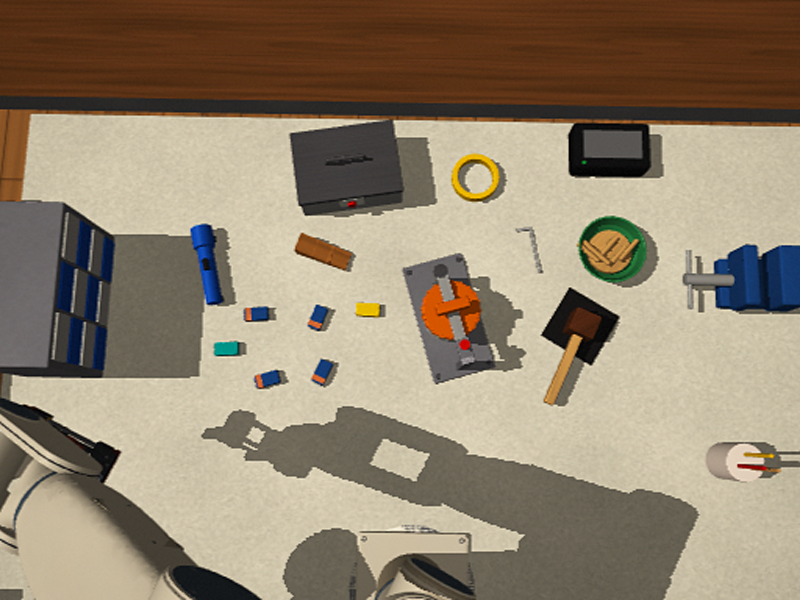

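```bash
cat >> h.py <<'E'
def seg(f,kind):
    h,s,v=[c.astype(int) for c in cv2.split(cv2.cvtColor(f["img"],cv2.COLOR_BGR2HSV))]
    m={"red":((h<4)|(h>176))&(s>180)&(v>120),"orange":(h>=6)&(h<=14)&(s>200)&(v>130),"blue":(h>100)&(h<125)&(s>130)&(v>50),
       "copper":(h>=3)&(h<16)&(s>90)&(v>90)}[kind].astype(np.uint8)
    n,l,st,c=cv2.connectedComponentsWithStats(m); return [(int(st[i,4]),c[i].round(1).tolist(),l==i) for i in range(1,n) if st[i,4]>=8]
def plan(x,y,zg,yaw,maxmm=40,pose=None):
    """rows (n, per-row dx,dy,dz tool mm, turn) from the commanded/measured pose to grasp-point goal"""
    o=r.get_obs(); p=np.array(o["tcp_pos"]); yw=o["ee_rot"][2]
    d=(np.array([x,y,zg+r.hold_point_z])-p)*1000; t=-((yaw-yw))
    n=int(max(np.ceil(np.linalg.norm(d)/maxmm),np.ceil(abs(t)/.14),1))
    c,s=np.cos(yw),np.sin(yw)
    print("turn-free tool shift",(round(c*d[0]+s*d[1],1),round(s*d[0]-c*d[1],1),round(-d[2],1)),"turn",round(t,3),"n",n,"yaw",round(yw,3),"grasp",(p-[0,0,r.hold_point_z]).round(4),"q1q6",o["q"][[0,5]].round(2))
E
python3 - <<'E'
from h import *
F={n:grab(n) for n in("scene","top")}
for k in("red","orange","blue","copper"):
    for n,f in F.items(): print(k,n,[(a,c) for a,c,_ in seg(f,k)])
piv=atz(F["top"],(282,173),.12); print("pivot",piv)
for p in [(297,220)]: print(atz(F["top"],p,.157))
f=grab("wrist"); print("cam",ray(f,(f["cx"],f["cy"])),f["fx"],f["cx"],f["cy"])
plan(.50,-.06,.27,1.82)
E
```

```text
red scene [(12, [252.5, 149.0])]
red top [(9, [224.2, 129.8]), (37, [297.0, 220.0]), (34, [481.5, 298.6])]
orange scene [(508, [240.5, 181.4]), (80, [218.7, 176.8])]
orange top [(236, [206.9, 161.3]), (629, [284.1, 196.9]), (9, [158.1, 200.6]), (85, [301.5, 204.9]), (13, [200.7, 206.8]), (13, [165.1, 243.2])]
blue scene [(1302, [119.2, 90.6]), (99, [322.8, 241.7]), (113, [292.9, 266.1]), (100, [356.9, 266.3]), (115, [325.3, 302.5]), (855, [330.8, 361.0])]
blue top [(207, [53.0, 156.7]), (526, [132.0, 167.2]), (170, [68.2, 165.6]), (951, [473.9, 178.2]), (801, [501.0, 176.2]), (248, [41.3, 183.2]), (192, [58.2, 190.5]), (80, [203.6, 200.6]), (78, [165.5, 200.3]), (218, [47.3, 218.1]), (178, [63.2, 222.6]), (85, [206.5, 235.6]), (83, [172.7, 241.5])]
copper scene [(157, [78.2, 5.8]), (4339, [117.2, 38.0]), (1208, [164.1, 36.7]), (2527, [208.1, 26.1]), (625, [245.2, 20.7]), (8, [253.4, 9.1]), (944, [31.7, 102.7]), (29, [6.5, 123.2]), (1633, [14.2, 162.2]), (11, [251.4, 147.8]), (795, [239.2, 180.6]), (147, [218.6, 177.0]), (1989, [24.8, 212.6]), (336, [28.2, 237.8]), (5944, [48.9, 287.6
[... 856 characters left out ...]
.5]), (142, [65.9, 60.8]), (8, [261.0, 63.6]), (50, [496.7, 63.5]), (192, [320.4, 64.9]), (8, [373.5, 65.9]), (162, [441.6, 67.0]), (1676, [77.2, 87.4]), (406, [420.2, 77.9]), (420, [206.5, 160.5]), (916, [287.9, 197.8]), (28, [158.3, 200.8]), (29, [201.0, 206.9]), (29, [165.5, 243.3]), (31, [203.2, 241.8])]
pivot [ 0.61417234 -0.04404862  0.12      ]
[ 0.467581   -0.08710014  0.157     ]
cam (array([0.19093401, 0.60152383, 0.38379863]), array([ 0.27496617, -0.13195517, -0.95235573])) 297.3186396354542 251.89991561878992 194.40497535041317
turn-free tool shift (np.float64(-477.5), np.float64(-465.0), np.float64(-28.6)) turn 0.879 n 17 yaw 2.699 grasp [0.2678 0.5647 0.2414] q1q6 [ 1.11 -0.02]
```

Call:
jog_arm([
  [-29, -19, -3, 0, 87],
  [-29, -19, -3, 0, 87],
  [-29, -19, -3, 0, 87],
  [-29, -19, -3, 0, 87],
  [-29, -19, -3, 0, 87],
])

```text
clock: 1.75
tcp_pos: [0.3586, 0.4155, 0.4199]
ee_rot: [3.141, 0.0, 2.699]
ft_force: [0.0, 0.7, -0.3]
opening: 0.0867
finger_force: 0.0
```

Call:
jog_arm([
  [-29, -19, -3, 0, 87],
  [-29, -19, -3, 0, 87],
  [-29, -19, -3, 0, 87],
  [-29, -19, -3, 0, 87],
  [-29, -19, -3, 0, 87],
])

```text
clock: 2.25
tcp_pos: [0.4489, 0.2675, 0.435]
ee_rot: [3.141, 0.0, 2.699]
ft_force: [0.0, -0.4, -0.4]
opening: 0.0871
finger_force: 0.0
```

Call:
jog_arm([
  [0, 0, 0, 0, 87],
  [0, 0, 0, 0, 87],
])

```text
clock: 2.45
tcp_pos: [0.4486, 0.2684, 0.4348]
ee_rot: [3.141, -0.0, 2.697]
ft_force: [0.2, 0.4, -0.1]
opening: 0.0871
finger_force: 0.0
```

```bash
python3 - <<'E'
from h import *
f=grab("wrist"); cv2.imwrite("pics/w1.png",cv2.resize(f["img"],(800,600),interpolation=cv2.INTER_CUBIC))
for k in("blue","copper"):
    print(k,[(a,c,atz(f,c,.0175).round(4).tolist()) for a,c,_ in seg(f,k) if a>60])
plan(.535,-.067,.25,1.856)
E
```

```text
blue [(113, [481.7, 75.9], [0.4643, 0.6739, 0.0175]), (77, [502.6, 185.1], [0.6682, 0.6742, 0.0175]), (830, [395.1, 219.0], [0.6193, 0.4356, 0.0175]), (404, [415.8, 257.4], [0.7102, 0.456, 0.0175])]
copper [(159, [268.1, 116.7], [0.3982, 0.316, 0.0175]), (152, [192.6, 160.0], [0.4064, 0.1982, 0.0175]), (123, [326.7, 196.2], [0.5348, 0.3459, 0.0175]), (121, [235.4, 224.6], [0.5175, 0.2089, 0.0175]), (452, [267.0, 299.5], [0.6622, 0.1942, 0.0175])]
turn-free tool shift (np.float64(-222.5), np.float64(-266.3), np.float64(21.4)) turn 0.842 n 9 yaw 2.698 grasp [0.4482 0.269  0.2714] q1q6 [ 0.52 -0.61]
```

View pics/w1.png

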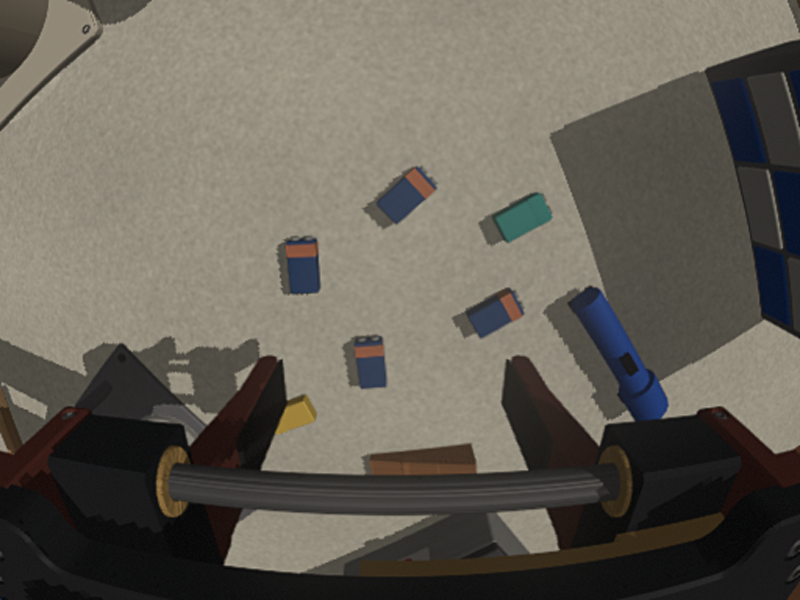

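Call:
jog_arm([
  [-22, -27, 0, 0, 87],
  [-22, -27, 0, 0, 87],
  [-22, -27, 0, 0, 87],
  [-22, -27, 0, 0, 87],
  [-22, -27, 0, 0, 87],
])

```text
clock: 3.0
tcp_pos: [0.4898, 0.0997, 0.4346]
ee_rot: [3.141, -0.0, 2.701]
ft_force: [0.6, 0.4, -0.4]
opening: 0.0871
finger_force: 0.0
```

Call:
jog_arm([
  [-22, -27, 0, 0, 87],
  [-22, -27, 0, 0, 87],
  [-22, -27, 0, 0, 87],
  [-22, -27, 0, 0, 87],
  [-22, -27, 0, 0, 87],
])

```text
clock: 3.5
tcp_pos: [0.5318, -0.0694, 0.4346]
ee_rot: [3.141, -0.0, 2.701]
ft_force: [-1.4, -0.2, -0.2]
opening: 0.0871
finger_force: 0.0
```

Call:
jog_arm([
  [0, 0, 0, 0.14, 87],
  [0, 0, 0, 0.14, 87],
  [0, 0, 0, 0.14, 87],
  [0, 0, 0, 0.14, 87],
  [0, 0, 0, 0.14, 87],
])

```text
clock: 4.0
tcp_pos: [0.5317, -0.068, 0.4345]
ee_rot: [-3.141, -0.0, 1.995]
ft_force: [-0.2, -0.1, 0.0]
opening: 0.0869
finger_force: 0.0
```

Call:
jog_arm([
  [0, 0, 0, 0.14, 87],
  [0, 0, 0, 0, 87],
  [0, 0, 0, 0, 87],
])

```text
clock: 4.3
tcp_pos: [0.5316, -0.0684, 0.4345]
ee_rot: [-3.141, -0.0, 1.864]
ft_force: [0.6, 0.4, 0.7]
opening: 0.0865
finger_force: 0.0
```

```bash
python3 - <<'E'
from h import *
f=grab("wrist"); cv2.imwrite("pics/w2.png",cv2.resize(f["img"],(800,600),interpolation=cv2.INTER_CUBIC))
F={"wrist":f,"top":grab("top"),"scene":grab("scene")}
for t,z in(("canister",0),("cap_grip",.143),("lock_pin_top",.157)):
    obs=[]
    for n in F:
        m=nets.mark_of(t,n); print(t,n,[(round(a["p"],2),np.round(a["point"]).tolist(),atz(F[n],a["point"],z).round(4).tolist()) for a in m[:2]])
        if m and n!="scene": obs.append((F[n],m[0]["point"]))
    if len(obs)>1: print(tri(obs))
for n in F: print(n,[(a,c,atz(F[n],c,.157).round(4)) for a,c,_ in seg(F[n],"red")])
plan(.5424,-.0652,.25,1.856)
E
```

```text
canister wrist [(0.83, [258.0, 163.0], [0.5391, -0.067, 0.0])]
canister top [(0.56, [289.0, 204.0], [0.5391, -0.0732, 0.0])]
canister scene [(0.61, [238.0, 164.0], [0.4409, -0.1989, 0.0]), (0.55, [235.0, 204.0], [0.5427, -0.064, 0.0])]
(array([ 0.54329274, -0.07469536, -0.03547041]), [0.001598807729155654, 0.001598807729155705])
cap_grip wrist [(0.75, [260.0, 189.0], [0.537, -0.0633, 0.143]), (0.57, [396.0, 28.0], [0.616, 0.132, 0.143])]
cap_grip top [(0.44, [288.0, 196.0], [0.5415, -0.061, 0.143])]
cap_grip scene [(0.88, [236.0, 164.0], [0.526, -0.0754, 0.143])]
(array([ 0.53698168, -0.05954566,  0.15856021]), [0.0017701165909631469, 0.001770116590962968])
lock_pin_top wrist [(0.94, [178.0, 193.0], [0.4644, -0.0844, 0.157])]
lock_pin_top top [(0.28, [134.0, 173.0], [0.5985, 0.3931, 0.157])]
lock_pin_top scene [(0.48, [255.0, 150.0], [0.4622, -0.0795, 0.157])]
(array([0.51427591, 0.18983493, 0.79169369]), [0.06378350157312639, 0.06378350157312643])
wrist [(15, [458.2, 82.6], array([0.6941, 0.1064, 0.157 ])), (280, [177.9, 195.3], array([ 0.4647, -0.0867,  0.157 ]))]
top [(9, [224.2, 129.8], array([0.7346, 0.132 , 0.157 ])), (10, [487.2, 299.1], array([ 0.2549, -0.6219,  0.157 ]))]
scene [(13, [252.3, 149.0], array([ 0.4662, -0.0871,  0.157 ]))]
turn-free tool shift (np.float64(1.0), np.float64(11.7), np.float64(21.4)) turn 0.003 n 1 yaw 1.859 grasp [ 0.5315 -0.0695  0.2714] q1q6 [-0.15 -0.44]
```

View pics/w2.png

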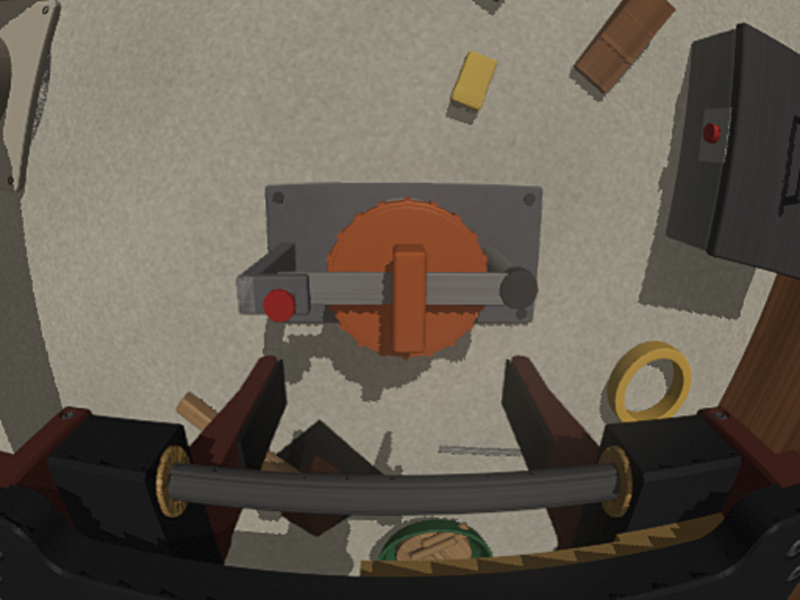

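```bash
python3 - <<'E'
from h import *
f=grab("wrist"); k=512/800
piv=atz(f,(518*k,289*k),.12); pin=atz(f,(177.9,195.3),.157)
print("piv",piv,"pin",pin,np.linalg.norm(piv-pin))
pin2=np.array([.466,-.087]); d=piv[:2]-pin2; a=np.arctan2(d[1],d[0]); print("yaw",a,np.linalg.norm(d),"centre",pin2+d*78/154)
c=np.array([atz(f,(x*k,y*k),.153) for x,y in((396,246),(425,246),(424,352),(393,352))]); print(c, c.mean(0)); 
e=(c[0]+c[1]-c[2]-c[3])/2; print("bar len",np.linalg.norm(e),"dir",np.arctan2(e[1],e[0]))
plan(.5405,-.0655,.149,1.85)
E
```

```text
piv [ 0.6108294  -0.04477202  0.12      ] pin [ 0.46452669 -0.08754427  0.157     ] 0.15685326734760832
yaw 0.283705497942242 0.15086005662474278 centre [ 0.53935515 -0.0656118 ]
[[ 0.52194324 -0.03489746  0.153     ]
 [ 0.53779797 -0.03014597  0.153     ]
 [ 0.55714796 -0.09292609  0.153     ]
 [ 0.53891083 -0.09828559  0.153     ]] [ 0.53895    -0.06406378  0.153     ]
bar len 0.06564562871219944 dir 1.8510697711905235
turn-free tool shift (np.float64(1.3), np.float64(9.8), np.float64(122.4)) turn 0.009 n 4 yaw 1.859 grasp [ 0.5315 -0.0695  0.2714] q1q6 [-0.15 -0.44]
```

Call:
jog_arm([
  [1, 9, 25, 0.01, 60],
  [0, 0, 25, 0, 60],
  [0, 0, 25, 0, 60],
  [0, 0, 25, 0, 60],
  [0, 0, 25, 0, 60],
])

```text
clock: 5.45
tcp_pos: [0.5399, -0.066, 0.3088]
ee_rot: [3.141, 0.0, 1.849]
ft_force: [-0.2, -0.6, -0.6]
opening: 0.0607
finger_force: 0.0
```

Call:
jog_arm([
  [0, 0, 0, 0, 30],
  [0, 0, 0, 0, 0],
  [0, 0, 0, 0, 0],
  [0, 0, 0, 0, 0],
  [0, 0, 0, 0, 0],
])

```text
clock: 5.95
tcp_pos: [0.5401, -0.066, 0.3108]
ee_rot: [3.14, 0.001, 1.849]
ft_force: [-0.0, -0.1, 0.6]
opening: 0.0237
finger_force: 0.0
```

Call:
jog_arm([
  [0, 0, 0, 0, 0],
  [0, 0, 0, 0, 0],
])

```text
clock: 6.15
tcp_pos: [0.54, -0.066, 0.3105]
ee_rot: [3.141, 0.001, 1.849]
ft_force: [-1.9, 0.1, 6.3]
opening: 0.0202
finger_force: 30.0
```

Call:
jog_arm([
  [0, 0, -0.6, -0.14, 0],
  [0, 0, -0.6, -0.14, 0],
  [0, 0, -0.6, -0.14, 0],
  [0, 0, -0.6, -0.14, 0],
  [0, 0, -0.6, -0.14, 0],
])

```text
clock: 6.65
tcp_pos: [0.5402, -0.0662, 0.3133]
ee_rot: [3.141, 0.001, 2.554]
ft_force: [0.2, -1.5, 3.4]
opening: 0.02
finger_force: 30.0
```

Call:
jog_arm([
  [0, 0, -0.6, -0.14, 0],
  [0, 0, -0.6, -0.14, 0],
  [0, 0, -0.6, -0.14, 0],
  [0, 0, -0.6, -0.14, 0],
  [0, 0, -0.6, -0.14, 0],
])

```text
clock: 7.15
tcp_pos: [0.5402, -0.0661, 0.3161]
ee_rot: [-3.141, 0.001, -3.029]
ft_force: [0.7, -0.9, 1.9]
opening: 0.0199
finger_force: 30.0
```

Call:
jog_arm([
  [0, 0, -0.6, -0.14, 0],
  [0, 0, -0.6, -0.14, 0],
  [0, 0, -0.6, -0.14, 0],
  [0, 0, -0.6, -0.12, 0],
  [0, 0, 0, 0, 0],
])

```text
clock: 7.65
tcp_pos: [0.5401, -0.0659, 0.3183]
ee_rot: [-3.141, 0.001, -2.494]
ft_force: [1.0, 1.4, 0.7]
opening: 0.02
finger_force: 30.0
```

```bash
python3 - <<'E'
from h import *
plan(.5405,-.0655,.155,3.85); o=r.get_obs(); print(o["ft_force"],o["moment"])
E
```

```text
turn-free tool shift (np.float64(-0.6), np.float64(0.1), np.float64(0.0)) turn -6.344 n 46 yaw -2.494 grasp [ 0.5401 -0.0659  0.155 ] q1q6 [-0.14 -2.36]
[0.96187597 1.39796953 0.69156925] [ 0.34765966 -0.18119347  0.11923716]
```

Call:
jog_arm([
  [0, 0, -0.2, -0.05, 0],
  [0, 0, 0, 0, 0],
  [0, 0, 0, 0, 40],
  [0, 0, 0, 0, 40],
  [0, 0, -15, 0, 40],
])

```text
clock: 8.15
tcp_pos: [0.5389, -0.0658, 0.3317]
ee_rot: [3.138, -0.003, -2.446]
ft_force: [-0.1, -0.4, 0.1]
opening: 0.0386
finger_force: 0.0
```

Call:
jog_arm([
  [0, 0, -25, 0, 40],
  [0, 0, 0, 0.14, 40],
  [0, 0, 0, 0.14, 40],
  [0, 0, 0, 0.14, 40],
  [0, 0, 0, 0.14, 40],
])

```text
clock: 8.65
tcp_pos: [0.5396, -0.0658, 0.3582]
ee_rot: [3.141, -0.001, -3.012]
ft_force: [-0.0, -0.1, -0.3]
opening: 0.0401
finger_force: 0.0
```

Call:
jog_arm([
  [0, 0, 0, 0.14, 40],
  [0, 0, 0, 0.14, 40],
  [0, 0, 0, 0.14, 40],
  [0, 0, 0, 0.14, 40],
  [0, 0, 0, 0.14, 40],
])

```text
clock: 9.15
tcp_pos: [0.5396, -0.0659, 0.3581]
ee_rot: [-3.141, -0.001, 2.572]
ft_force: [-0.3, -0.0, -0.1]
opening: 0.0401
finger_force: 0.0
```

Call:
jog_arm([
  [0, 0, 0, 0.14, 40],
  [0, 0, 0, 0.14, 40],
  [0, 0, 0, 0.14, 40],
  [0, 0, 0, 0.14, 40],
  [0, 0, 0, 0.14, 40],
])

```text
clock: 9.65
tcp_pos: [0.5396, -0.0659, 0.3581]
ee_rot: [-3.141, -0.0, 1.872]
ft_force: [-0.3, -0.4, 0.4]
opening: 0.0401
finger_force: 0.0
```

Call:
jog_arm([
  [0, 0, 0, 0.14, 40],
  [0, 0, 0, 0.14, 40],
  [0, 0, 0, 0.14, 40],
  [0, 0, 0, 0.14, 40],
  [0, 0, 0, 0.14, 40],
])

```text
clock: 10.15
tcp_pos: [0.5396, -0.0659, 0.358]
ee_rot: [-3.141, 0.0, 1.172]
ft_force: [-0.2, 0.6, -0.3]
opening: 0.04
finger_force: 0.0
```

Call:
jog_arm([
  [0, 0, 0, 0.14, 40],
  [0, 0, 0, 0.14, 40],
  [0, 0, 0, 0.14, 40],
  [0, 0, 0, 0.06, 40],
  [0, 0, 0, 0, 40],
])

```text
clock: 10.65
tcp_pos: [0.5396, -0.0659, 0.3581]
ee_rot: [-3.141, 0.0, 0.697]
ft_force: [-0.1, -0.8, 0.3]
opening: 0.0399
finger_force: 0.0
```

```bash
python3 - <<'E'
from h import *
f=grab("wrist"); cv2.imwrite("pics/w3.png",cv2.resize(f["img"],(640,480)))
plan(.5405,-.0655,.155,3.84-np.pi)
E
```

```text
turn-free tool shift (np.float64(0.9), np.float64(0.3), np.float64(39.8)) turn 0.001 n 1 yaw 0.699 grasp [ 0.5397 -0.0659  0.1948] q1q6 [-0.14  0.73]
```

View pics/w3.png

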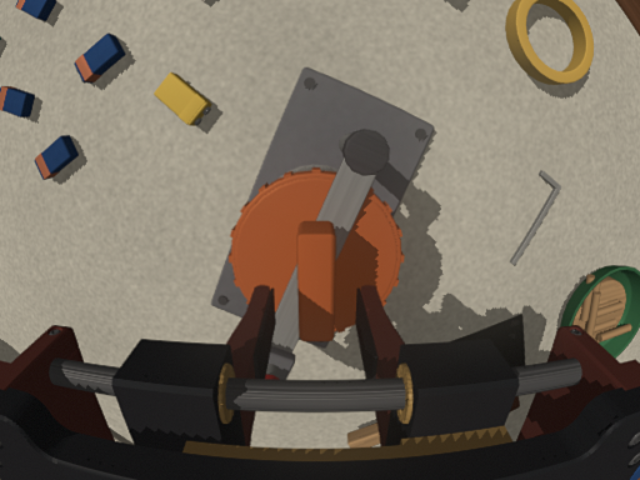

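Call:
jog_arm([
  [1, 0, 20, 0, 40],
  [0, 0, 20, 0, 40],
  [0, 0, 0, 0, 0],
  [0, 0, 0, 0, 0],
  [0, 0, 0, 0, 0],
])

```text
clock: 11.2
tcp_pos: [0.541, -0.0653, 0.3191]
ee_rot: [3.141, -0.001, 0.699]
ft_force: [-0.3, -0.8, -1.0]
opening: 0.02
finger_force: 30.3
```

Call:
jog_arm([
  [0, 0, 0, 0, 0],
  [0, 0, 0, 0, 0],
  [-3.6, 10, 0, -0.14, 0],
  [-3.6, 10, 0, -0.14, 0],
])

```text
clock: 11.6
tcp_pos: [0.5496, -0.0846, 0.3191]
ee_rot: [3.141, -0.001, 0.985]
ft_force: [1.3, 3.5, 2.6]
opening: 0.0196
finger_force: 30.0
```

Call:
jog_arm([
  [-3.6, 10, 0, -0.14, 0],
  [-3.6, 10, 0, -0.14, 0],
  [-3.6, 10, 0, -0.14, 0],
  [-3.6, 10, 0, -0.14, 0],
])

```text
clock: 12.0
tcp_pos: [0.5811, -0.1123, 0.319]
ee_rot: [3.141, -0.001, 1.544]
ft_force: [-0.7, 5.9, 1.9]
opening: 0.0196
finger_force: 30.0
```

Call:
jog_arm([
  [-3.6, 10, 0, -0.14, 0],
  [-3.6, 10, 0, -0.14, 0],
  [-3.6, 10, 0, -0.14, 0],
  [-3.6, 10, 0, -0.14, 0],
])

```text
clock: 12.4
tcp_pos: [0.6223, -0.1189, 0.319]
ee_rot: [3.141, -0.002, 2.104]
ft_force: [-2.0, 6.1, 5.0]
opening: 0.02
finger_force: 30.0
```

Call:
jog_arm([
  [-3.6, 10, 0, -0.14, 0],
  [-3.6, 10, 0, -0.14, 0],
  [-3.6, 10, 0, -0.14, 0],
  [-3.6, 10, 0, -0.14, 0],
  [-2.6, 7, 0, -0.1, 0],
])

```text
clock: 12.9
tcp_pos: [0.6663, -0.0975, 0.319]
ee_rot: [3.141, -0.002, 2.764]
ft_force: [-5.8, 3.4, 6.5]
opening: 0.0199
finger_force: 30.0
```

```bash
python3 - <<'E'
from h import *
print(np.array([.613,-.0444])+.076*np.array([np.cos(.282+np.pi+2.06),np.sin(.282+np.pi+2.06)]))
plan(.5405,-.0655,.155,2.76); o=r.get_obs(); print(o["ft_force"],o["moment"],o["opening"])
E
```

```text
[ 0.66597191 -0.09889749]
turn-free tool shift (np.float64(128.7), np.float64(-16.5), np.float64(0.7)) turn 0.004 n 4 yaw 2.764 grasp [ 0.6663 -0.0975  0.1557] q1q6 [-0.16 -1.36]
[-5.7633739   3.36631487  6.54506842] [ 0.75688431  0.96165334 -0.01715276] 0.019922189661115572
```

Call:
jog_arm([
  [0, 0, 0, 0, 45],
  [0, 0, 0, 0, 45],
  [0, 0, -40, 0, 45],
  [0, 0, -40, 0, 45],
  [32, 26, -10, 0, 45],
])

```text
clock: 13.4
tcp_pos: [0.6487, -0.0654, 0.4133]
ee_rot: [3.14, 0.01, 2.753]
ft_force: [1.0, 1.1, 1.0]
opening: 0.0449
finger_force: 0.0
```

Call:
jog_arm([
  [32, 26, 0, 0, 45],
  [32, 26, 0, 0, 45],
  [32, 26, 0, 0, 45],
  [32, 26, 0, 0, 45],
  [32, 26, 0, 0, 45],
])

```text
clock: 13.9
tcp_pos: [0.5455, 0.1187, 0.4085]
ee_rot: [3.141, 0.001, 2.756]
ft_force: [0.7, 1.0, -0.4]
opening: 0.0451
finger_force: 0.0
```

Call:
jog_arm([
  [32, 26, 0, 0, 45],
  [32, 26, 0, 0, 45],
  [32, 26, 0, 0, 45],
  [32, 26, 0, 0, 45],
])

```text
clock: 14.3
tcp_pos: [0.4658, 0.263, 0.4086]
ee_rot: [3.141, 0.001, 2.756]
ft_force: [0.6, 1.2, 0.0]
opening: 0.0448
finger_force: 0.0
```

Call:
jog_arm([
  [0, 0, 0, 0, 45],
  [0, 0, 0, 0, 45],
])

```text
clock: 14.5
tcp_pos: [0.4664, 0.2625, 0.4084]
ee_rot: [3.142, 0.001, 2.759]
ft_force: [-0.1, -0.3, 0.8]
opening: 0.0454
finger_force: 0.0
```

```bash
cat >> h.py <<'E'
def bats(f,zt=.0175,show=True):
    """blue blocks with a copper band: centre and own-x direction, seen at their top face"""
    h,s,v=[c.astype(int) for c in cv2.split(cv2.cvtColor(f["img"],cv2.COLOR_BGR2HSV))]
    b=((h>104)&(h<125)&(s>70)&(v>25)).astype(np.uint8); c=((h<14)&(s>90)&(v>90)).astype(np.uint8)
    m=cv2.morphologyEx(b|c,cv2.MORPH_CLOSE,np.ones((3,3),np.uint8)); n,l,st,ce=cv2.connectedComponentsWithStats(m); out=[]
    for i in range(1,n):
        mm=l==i; nb=(mm&(b>0)).sum(); nc=(mm&(c>0)).sum()
        if st[i,4]<100 or nb<.3*st[i,4] or nc<.08*st[i,4]: continue
        cp=np.argwhere(mm&(c>0)).mean(0)[::-1]; C=atz(f,cp,zt)
        bp=np.argwhere(mm&(b>0))
        pts=np.array([atz(f,p[::-1],zt)[:2] for p in np.argwhere(mm)])*1000
        (cx,cy),(w,hh),a=cv2.minAreaRect(pts.astype(np.float32)); ax=np.radians(a if w>hh else a+90); u=np.array([np.cos(ax),np.sin(ax)])
        if u@(C[:2]*1000-[cx,cy])<0: ax+=np.pi
        ax=(ax+np.pi)%(2*np.pi)-np.pi
        out.append((cx/1000,cy/1000,ax,max(w,hh),min(w,hh)))
        if show: print("bat px",ce[i].round(),"xy",np.round([cx,cy],1),"ax",round(ax,3),"size",round(max(w,hh),1),round(min(w,hh),1))
    return out
E
python3 - <<'E'
from h import *
f=grab("wrist"); bats(f); t=grab("top"); bats(t)
for n in("wrist","top"): print(n,[(round(a["p"],2),np.round(a["point"]).tolist(),atz(f if n=="wrist" else t,a["point"],0).round(3)[:2].tolist()) for a in nets.mark_of("battery1",n)[:6]])
plan(.46,.26,.25,2.76)
cv2.imwrite("pics/w4.png",f["img"])
E
```

```text
bat px [258. 141.] xy [435.4 282.1] ax 1.869 size 46.4 26.4
bat px [188. 157.] xy [420.3 192. ] ax 2.733 size 47.4 27.7
bat px [319. 199.] xy [537.  330.7] ax 1.674 size 46.0 25.9
bat px [230. 228.] xy [530.7 203.9] ax 2.763 size 46.6 26.0
bat px [203. 203.] xy [534.4 203.8] ax 2.765 size 48.4 26.3
bat px [205. 238.] xy [422.4 191.2] ax 2.701 size 47.9 27.1
wrist [(0.96, [337.0, 131.0], [0.463, 0.387]), (0.82, [230.0, 222.0], [0.528, 0.203]), (0.77, [261.0, 139.0], [0.436, 0.287]), (0.73, [318.0, 197.0], [0.54, 0.331]), (0.73, [190.0, 156.0], [0.422, 0.191])]
top [(0.58, [207.0, 240.0], [0.417, 0.187]), (0.58, [234.0, 198.0], [0.554, 0.104]), (0.48, [147.0, 225.0], [0.46, 0.385]), (0.44, [206.0, 207.0], [0.524, 0.195])]
turn-free tool shift (np.float64(6.4), np.float64(-3.8), np.float64(-5.0)) turn -0.003 n 1 yaw 2.757 grasp [0.4673 0.2611 0.245 ] q1q6 [ 0.49 -0.7 ]
```

```bash
python3 - <<'E'
import cv2
i=cv2.imread("pics/w4.png")[90:260,150:390]; cv2.imwrite("pics/w4c.png",cv2.resize(i,None,fx=3,fy=3,interpolation=cv2.INTER_CUBIC))
E
```

```text
(no output)
```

View pics/w4c.png

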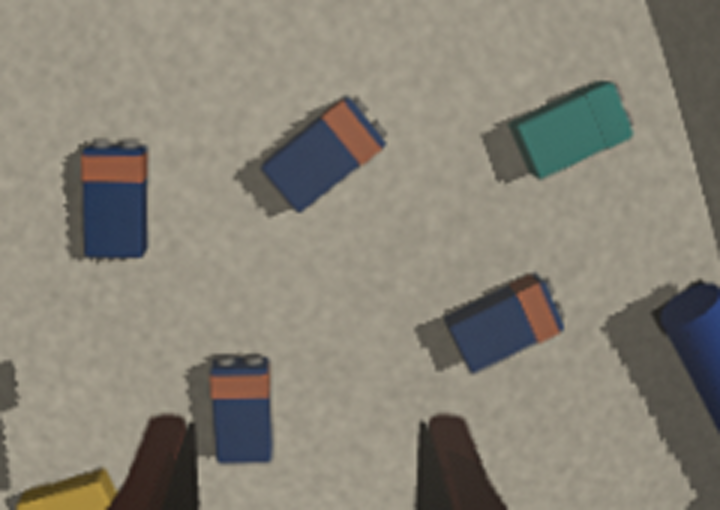

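Call:
jog_arm([
  [8, -41, 0, 0.037, 50],
  [8, -41, 20, 0, 50],
  [0, 0, 40, 0, 50],
  [0, 0, 40, 0, 50],
  [0, 0, 0, 0, 50],
])

```text
clock: 15.2
tcp_pos: [0.4187, 0.1912, 0.3048]
ee_rot: [-3.135, -0.006, 2.719]
ft_force: [-0.7, 0.8, 0.8]
opening: 0.0501
finger_force: 0.0
```

```bash
python3 - <<'E'
from h import *
plan(.4212,.1916,.022,2.72)
E
```

```text
turn-free tool shift (np.float64(-2.1), np.float64(1.4), np.float64(119.5)) turn -0.001 n 3 yaw 2.719 grasp [0.4187 0.1912 0.1415] q1q6 [ 0.4  -0.75]
```

Call:
jog_arm([
  [-2, 1, 35, 0, 50],
  [0, 0, 35, 0, 50],
  [0, 0, 30, 0, 50],
  [0, 0, 19, 0, 50],
  [0, 0, 0, 0, 50],
])

```text
clock: 15.7
tcp_pos: [0.4226, 0.1928, 0.1886]
ee_rot: [-3.14, -0.002, 2.721]
ft_force: [0.6, -0.2, -0.3]
opening: 0.0499
finger_force: 0.0
```

Call:
jog_arm([
  [0, 0, 0, 0, 0],
  [0, 0, 0, 0, 0],
  [0, 0, 0, 0, 0],
  [0, 0, 0, 0, 0],
  [0, 0, 0, 0, 0],
])

```text
clock: 16.2
tcp_pos: [0.4227, 0.1933, 0.1905]
ee_rot: [3.14, 0.002, 2.722]
ft_force: [0.8, -0.2, 8.8]
opening: 0.0264
finger_force: 30.0
```

Call:
jog_arm([
  [0, 0, -30, 0, 0],
  [0, 0, -40, 0, 0],
  [0, 0, -40, 0, 0],
  [0, 0, -40, 0, 0],
  [0, 0, -30, 0, 0],
])

```text
clock: 16.7
tcp_pos: [0.4221, 0.1931, 0.3723]
ee_rot: [3.139, 0.002, 2.722]
ft_force: [0.6, 0.5, -1.3]
opening: 0.0262
finger_force: 30.0
```

Call:
jog_arm([
  [-30, -26, 0, 0, 0],
  [-30, -26, 0, 0, 0],
  [-30, -26, 0, 0, 0],
  [-30, -26, 0, 0, 0],
  [-30, -26, 0, 0, 0],
])

```text
clock: 17.2
tcp_pos: [0.5064, 0.0118, 0.37]
ee_rot: [3.141, 0.001, 2.722]
ft_force: [1.1, 0.3, 0.3]
opening: 0.026
finger_force: 30.0
```

Call:
jog_arm([
  [-30, -26, 0, 0, 0],
  [-30, -26, 0, 0, 0],
  [0, 0, 0, -0.14, 0],
  [0, 0, 0, -0.14, 0],
  [0, 0, 0, -0.14, 0],
])

```text
clock: 17.7
tcp_pos: [0.5396, -0.0592, 0.3696]
ee_rot: [3.142, 0.0, -3.137]
ft_force: [0.7, 0.8, -0.1]
opening: 0.0262
finger_force: 30.0
```

Call:
jog_arm([
  [0, 0, 0, -0.14, 0],
  [0, 0, 0, -0.14, 0],
  [0, 0, 0, 0, 0],
])

```text
clock: 18.0
tcp_pos: [0.5395, -0.0587, 0.3697]
ee_rot: [-3.141, 0.0, -2.86]
ft_force: [-0.3, 0.2, -1.0]
opening: 0.0263
finger_force: 30.0
```

```bash
python3 - <<'E'
from h import *
f=grab("wrist"); cv2.imwrite("pics/w5.png",cv2.resize(f["img"],(640,480)))
plan(.540,-.0655,.06,3.42-2*np.pi)
E
```

```text
turn-free tool shift (np.float64(1.5), np.float64(-6.7), np.float64(146.4)) turn -0.001 n 4 yaw -2.864 grasp [ 0.5396 -0.0586  0.2064] q1q6 [-0.13 -1.98]
```

View pics/w5.png

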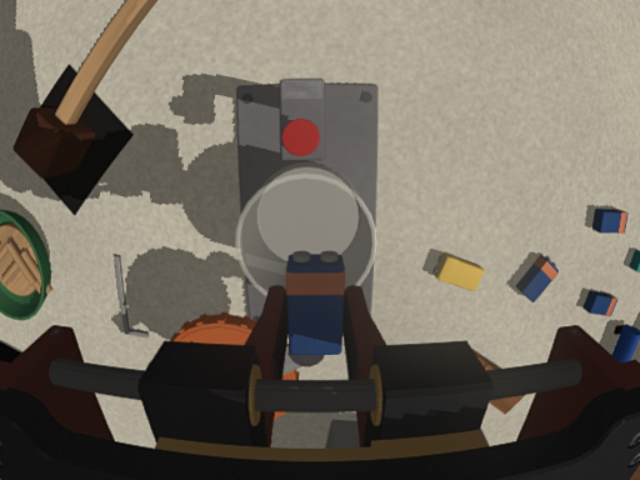

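Call:
jog_arm([
  [1, 4, 0, 0, 0],
  [0, 0, 40, 0, 0],
  [0, 0, 40, 0, 0],
  [0, 0, 40, 0, 0],
  [0, 0, 21, 0, 0],
])

```text
clock: 18.55
tcp_pos: [0.5364, -0.0547, 0.2256]
ee_rot: [3.14, -0.003, -2.864]
ft_force: [-0.0, 0.5, -0.9]
opening: 0.0266
finger_force: 30.0
```

Call:
jog_arm([
  [0, 0, 0, 0, 0],
  [0, 0, 0, 0, 36],
  [0, 0, 0, 0, 36],
  [0, 0, 0, 0, 36],
  [0, 0, -30, 0, 36],
])

```text
clock: 19.05
tcp_pos: [0.5367, -0.055, 0.2571]
ee_rot: [3.14, -0.004, -2.862]
ft_force: [1.4, 0.1, 0.1]
opening: 0.0361
finger_force: 0.0
```

Call:
jog_arm([
  [0, 0, -40, 0, 36],
  [0, 0, -40, 0, 36],
  [0, 0, -30, 0, 36],
  [0, 0, 0, 0, 45],
])

```text
clock: 19.45
tcp_pos: [0.539, -0.0553, 0.3739]
ee_rot: [-3.138, 0.009, -2.862]
ft_force: [-0.1, -0.3, 0.4]
opening: 0.0412
finger_force: 0.0
```

```bash
python3 - <<'E'
from h import *
f=grab("wrist"); cv2.imwrite("pics/w6.png",f["img"]); bats(f,.0175)
plan(.53,.204,.15,2.764-2*np.pi)
E
```

```text
bat px [254. 171.] xy [536.6 -53.4] ax -2.869 size 46.9 25.3
bat px [486. 173.] xy [435.9 272.2] ax 1.829 size 59.8 27.5
bat px [431. 220.] xy [531.5 201.7] ax 2.814 size 46.2 26.3
bat px [478. 239.] xy [535.3 318.2] ax 1.652 size 60.9 28.3
turn-free tool shift (np.float64(-63.7), np.float64(251.4), np.float64(58.2)) turn 0.658 n 7 yaw -2.862 grasp [ 0.5382 -0.0552  0.2082] q1q6 [-0.12 -1.97]
```

Call:
jog_arm([
  [-9, 36, 0, 0, 50],
  [-9, 36, 0, 0, 50],
  [-9, 36, 0, 0, 50],
  [-9, 36, 0, 0, 50],
  [-9, 36, 0, 0, 50],
])

```text
clock: 20.0
tcp_pos: [0.5304, 0.1316, 0.3673]
ee_rot: [3.142, -0.002, -2.862]
ft_force: [0.2, -0.0, -0.6]
opening: 0.0498
finger_force: 0.0
```

Call:
jog_arm([
  [-9, 36, 0, 0, 50],
  [-9, 35, 0, 0, 50],
  [0, 0, 0, 0.13, 50],
  [0, 0, 0, 0.13, 50],
  [0, 0, 0, 0.13, 50],
])

```text
clock: 20.5
tcp_pos: [0.5282, 0.2039, 0.3671]
ee_rot: [-3.141, -0.002, 3.027]
ft_force: [0.3, 0.0, -0.0]
opening: 0.0499
finger_force: 0.0
```

Call:
jog_arm([
  [0, 0, 0, 0.13, 50],
  [0, 0, 0, 0.14, 50],
  [0, 0, 30, 0, 50],
  [0, 0, 30, 0, 50],
  [0, 0, 0, 0, 50],
])

```text
clock: 21.0
tcp_pos: [0.5269, 0.2028, 0.3041]
ee_rot: [-3.136, -0.006, 2.762]
ft_force: [-0.4, 1.1, -0.5]
opening: 0.0499
finger_force: 0.0
```

```bash
python3 - <<'E'
from h import *
f=grab("wrist"); b=bats(f)
b=min(b,key=lambda b:np.hypot(b[0]-.531,b[1]-.204)); plan(b[0],b[1],.022,b[2])
E
```

```text
bat px [299.  74.] xy [436.1 282.2] ax 1.872 size 46.4 26.0
bat px [380. 159.] xy [537.  330.5] ax 1.655 size 45.9 26.1
bat px [257. 199.] xy [531.7 203.4] ax 2.764 size 45.9 26.1
turn-free tool shift (np.float64(-3.5), np.float64(1.7), np.float64(120.8)) turn -0.002 n 4 yaw 2.762 grasp [0.5278 0.2031 0.1428] q1q6 [ 0.35 -0.84]
```

Call:
jog_arm([
  [-3, 1, 35, 0, 50],
  [0, 0, 35, 0, 50],
  [0, 0, 30, 0, 50],
  [0, 0, 20, 0, 50],
  [0, 0, 0, 0, 50],
])

```text
clock: 21.55
tcp_pos: [0.5315, 0.2031, 0.1869]
ee_rot: [-3.139, -0.003, 2.762]
ft_force: [-0.0, -0.5, -0.0]
opening: 0.0502
finger_force: 0.0
```

Call:
jog_arm([
  [0, 0, 0, 0, 0],
  [0, 0, 0, 0, 0],
  [0, 0, 0, 0, 0],
  [0, 0, 0, 0, 0],
  [0, 0, 0, 0, 0],
])

```text
clock: 22.05
tcp_pos: [0.5326, 0.2035, 0.1898]
ee_rot: [3.14, 0.002, 2.762]
ft_force: [-1.3, -0.5, 7.3]
opening: 0.026
finger_force: 29.9
```

Call:
jog_arm([
  [0, 0, -30, 0, 0],
  [0, 0, -40, 0, 0],
  [0, 0, -40, 0, 0],
  [0, 0, -40, 0, 0],
  [0, 0, -30, 0, 0],
])

```text
clock: 22.55
tcp_pos: [0.532, 0.2033, 0.3714]
ee_rot: [3.14, 0.002, 2.762]
ft_force: [0.6, 0.6, -0.7]
opening: 0.0263
finger_force: 29.9
```

Call:
jog_arm([
  [-16, -36, 0, 0, 0],
  [-16, -36, 0, 0, 0],
  [-16, -36, 0, 0, 0],
  [-16, -36, 0, 0, 0],
  [-16, -36, 0, 0, 0],
])

```text
clock: 23.05
tcp_pos: [0.5392, 0.005, 0.3689]
ee_rot: [3.141, 0.001, 2.762]
ft_force: [0.6, -0.4, -0.5]
opening: 0.0261
finger_force: 29.9
```

Call:
jog_arm([
  [-16, -36, 0, 0, 0],
  [-16, -36, 0, 0, 0],
  [0, 0, 0, -0.14, 0],
  [0, 0, 0, -0.14, 0],
  [0, 0, 0, -0.14, 0],
])

```text
clock: 23.55
tcp_pos: [0.5423, -0.0728, 0.3687]
ee_rot: [-3.142, 0.0, -3.097]
ft_force: [-0.5, -0.1, -0.5]
opening: 0.0261
finger_force: 29.9
```

Call:
jog_arm([
  [0, 0, 0, -0.14, 0],
  [0, 0, 0, -0.1, 0],
  [0, 0, 0, 0, 0],
])

```text
clock: 23.85
tcp_pos: [0.5424, -0.0723, 0.3687]
ee_rot: [-3.141, 0.0, -2.861]
ft_force: [0.3, -0.9, 0.1]
opening: 0.0262
finger_force: 29.9
```

```bash
python3 - <<'E'
from h import *
f=grab("wrist"); cv2.imwrite("pics/w7.png",cv2.resize(f["img"],(640,480)))
plan(.544,-.077,.075,3.42-2*np.pi)
E
```

```text
turn-free tool shift (np.float64(-0.2), np.float64(-5.0), np.float64(130.4)) turn -0.0 n 4 yaw -2.864 grasp [ 0.5425 -0.0722  0.2054] q1q6 [-0.15 -2.  ]
```

Call:
jog_arm([
  [0, -7, 0, 0, 0],
  [0, 0, 40, 0, 0],
  [0, 0, 40, 0, 0],
  [0, 0, 40, 0, 0],
  [0, 0, 14, 0, 0],
])

```text
clock: 24.4
tcp_pos: [0.5433, -0.0791, 0.2311]
ee_rot: [3.139, -0.005, -2.863]
ft_force: [0.1, 0.0, -0.3]
opening: 0.026
finger_force: 29.9
```

Call:
jog_arm([
  [0, 0, 0, 0, 0],
  [0, 0, 0, 0, 34],
  [0, 0, 0, 0, 34],
  [0, 0, 0, 0, 34],
  [0, 0, -30, 0, 34],
])

```text
clock: 24.9
tcp_pos: [0.5435, -0.0788, 0.2631]
ee_rot: [3.14, -0.004, -2.861]
ft_force: [-0.4, 0.2, 0.4]
opening: 0.034
finger_force: 0.0
```

Call:
jog_arm([
  [0, 0, -40, 0, 34],
  [0, 0, -40, 0, 34],
  [0, 0, -30, 0, 34],
  [0, 0, 0, 0, 45],
])

```text
clock: 25.3
tcp_pos: [0.5458, -0.0791, 0.38]
ee_rot: [-3.137, 0.009, -2.861]
ft_force: [-0.2, -0.2, -0.5]
opening: 0.039
finger_force: 0.0
```

```bash
python3 - <<'E'
from h import *
f=grab("wrist"); cv2.imwrite("pics/w8.png",f["img"]); bats(f,.0175)
plan(.4361,.2822,.15,1.87-2*np.pi); plan(.537,.3305,.15,1.66-2*np.pi)
E
```

```text
bat px [276. 171.] xy [536.6 -53.1] ax -2.859 size 47.4 27.0
bat px [240. 174.] xy [552.7 -94.1] ax -2.797 size 52.5 19.1
bat px [494. 172.] xy [436.6 271.6] ax 1.875 size 59.8 26.8
bat px [486. 236.] xy [535.4 317.7] ax 1.621 size 61.6 27.6
turn-free tool shift (np.float64(4.8), np.float64(377.3), np.float64(64.3)) turn 1.552 n 12 yaw -2.861 grasp [ 0.5451 -0.079   0.2143] q1q6 [-0.17 -2.02]
turn-free tool shift (np.float64(-105.5), np.float64(395.8), np.float64(64.3)) turn 1.762 n 13 yaw -2.861 grasp [ 0.5451 -0.079   0.2143] q1q6 [-0.17 -2.02]
```

Call:
jog_arm([
  [0.5, 38, 0, 0, 50],
  [0.5, 38, 0, 0, 50],
  [0.5, 38, 0, 0, 50],
  [0.5, 38, 0, 0, 50],
  [0.5, 38, 0, 0, 50],
])

```text
clock: 25.85
tcp_pos: [0.4884, 0.1041, 0.3734]
ee_rot: [3.141, -0.002, -2.862]
ft_force: [0.0, 0.8, -0.0]
opening: 0.0501
finger_force: 0.0
```

Call:
jog_arm([
  [0.5, 38, 0, 0, 50],
  [0.5, 38, 0, 0, 50],
  [0.5, 38, 0, 0, 50],
  [0.5, 38, 0, 0, 50],
  [0.5, 37, 0, 0, 50],
])

```text
clock: 26.35
tcp_pos: [0.4338, 0.2851, 0.3734]
ee_rot: [-3.141, -0.001, -2.861]
ft_force: [0.5, 0.5, 0.8]
opening: 0.0499
finger_force: 0.0
```

Call:
jog_arm([
  [0, 0, 0, 0.14, 50],
  [0, 0, 0, 0.14, 50],
  [0, 0, 0, 0.14, 50],
  [0, 0, 0, 0.14, 50],
  [0, 0, 0, 0.14, 50],
])

```text
clock: 26.85
tcp_pos: [0.4344, 0.2837, 0.3732]
ee_rot: [-3.14, -0.001, 2.716]
ft_force: [-0.5, 0.0, 0.5]
opening: 0.0501
finger_force: 0.0
```

Call:
jog_arm([
  [0, 0, 0, 0.14, 50],
  [0, 0, 0, 0.14, 50],
  [0, 0, 0, 0.14, 50],
  [0, 0, 0, 0.14, 50],
  [0, 0, 0, 0.14, 50],
])

```text
clock: 27.35
tcp_pos: [0.4344, 0.2836, 0.3732]
ee_rot: [-3.14, 0.0, 2.016]
ft_force: [-0.6, -0.2, -0.2]
opening: 0.0501
finger_force: 0.0
```

Call:
jog_arm([
  [0, 0, 0, 0.14, 50],
  [0, 0, 30, 0, 50],
  [0, 0, 35, 0, 50],
  [0, 0, 0, 0, 50],
])

```text
clock: 27.75
tcp_pos: [0.433, 0.2827, 0.3051]
ee_rot: [-3.133, 0.002, 1.882]
ft_force: [0.7, -0.5, 0.6]
opening: 0.0501
finger_force: 0.0
```

```bash
python3 - <<'E'
from h import *
f=grab("wrist"); b=bats(f)
b=min(b,key=lambda b:np.hypot(b[0]-.436,b[1]-.282)); plan(b[0],b[1],.022,b[2])
E
```

```text
bat px [372. 178.] xy [537.2 331.7] ax 1.673 size 47.3 26.1
bat px [258. 192.] xy [435.5 284.6] ax 1.884 size 48.4 25.2
turn-free tool shift (np.float64(0.8), np.float64(2.0), np.float64(121.9)) turn -0.003 n 4 yaw 1.882 grasp [0.4338 0.2832 0.1439] q1q6 [0.56 0.24]
```

Call:
jog_arm([
  [1, 1.5, 35, 0, 50],
  [0, 0, 35, 0, 50],
  [0, 0, 30, 0, 50],
  [0, 0, 21, 0, 50],
  [0, 0, 0, 0, 50],
])

```text
clock: 28.3
tcp_pos: [0.4357, 0.2851, 0.1872]
ee_rot: [-3.138, 0.001, 1.882]
ft_force: [0.1, -0.2, 0.6]
opening: 0.0497
finger_force: 0.0
```

Call:
jog_arm([
  [0, 0, 0, 0, 0],
  [0, 0, 0, 0, 0],
  [0, 0, 0, 0, 0],
  [0, 0, 0, 0, 0],
  [0, 0, 0, 0, 0],
])

```text
clock: 28.8
tcp_pos: [0.4365, 0.2856, 0.1897]
ee_rot: [3.139, -0.001, 1.882]
ft_force: [-1.0, -0.7, 8.3]
opening: 0.0261
finger_force: 30.0
```

Call:
jog_arm([
  [0, 0, -30, 0, 0],
  [0, 0, -40, 0, 0],
  [0, 0, -40, 0, 0],
  [0, 0, -40, 0, 0],
  [0, 0, -30, 0, 0],
])

```text
clock: 29.3
tcp_pos: [0.436, 0.2853, 0.3714]
ee_rot: [3.139, -0.001, 1.882]
ft_force: [0.1, 0.2, -0.4]
opening: 0.0264
finger_force: 30.0
```

Call:
jog_arm([
  [-36, -1, 0, 0, 0],
  [-36, -1, 0, 0, 0],
  [-36, -1, 0, 0, 0],
  [-36, -1, 0, 0, 0],
  [-36, -1, 0, 0, 0],
])

```text
clock: 29.8
tcp_pos: [0.4863, 0.111, 0.369]
ee_rot: [3.141, 0.0, 1.882]
ft_force: [1.0, -0.2, -1.1]
opening: 0.0261
finger_force: 30.0
```

Call:
jog_arm([
  [-36, -1, 0, 0, 0],
  [-36, -1, 0, 0, 0],
  [-36, -1, 0, 0, 0],
  [-36, -1, 0, 0, 0],
  [-36, -1, 0, 0, 0],
])

```text
clock: 30.3
tcp_pos: [0.5367, -0.062, 0.3689]
ee_rot: [3.141, 0.0, 1.882]
ft_force: [1.3, 0.0, -0.5]
opening: 0.0259
finger_force: 30.0
```

Call:
jog_arm([
  [0, 0, 0, -0.14, 0],
  [0, 0, 0, -0.14, 0],
  [0, 0, 0, -0.14, 0],
  [0, 0, 0, -0.14, 0],
  [0, 0, 0, -0.14, 0],
])

```text
clock: 30.8
tcp_pos: [0.5364, -0.0606, 0.3688]
ee_rot: [3.141, 0.0, 2.587]
ft_force: [0.1, 0.3, -0.1]
opening: 0.026
finger_force: 30.0
```

Call:
jog_arm([
  [0, 0, 0, -0.14, 0],
  [0, 0, 0, -0.14, 0],
  [0, 0, 0, -0.14, 0],
  [0, 0, 0, -0.14, 0],
  [0, 0, 0, -0.14, 0],
])

```text
clock: 31.3
tcp_pos: [0.5364, -0.0605, 0.3688]
ee_rot: [-3.141, 0.001, -2.996]
ft_force: [0.3, -0.3, 0.2]
opening: 0.0264
finger_force: 30.0
```

Call:
jog_arm([
  [0, 0, 0, -0.14, 0],
  [0, 0, 0, 0, 0],
])

```text
clock: 31.5
tcp_pos: [0.5365, -0.0605, 0.3687]
ee_rot: [-3.141, 0.0, -2.86]
ft_force: [-0.6, -0.1, 0.1]
opening: 0.0262
finger_force: 30.0
```

```bash
python3 - <<'E'
from h import *
f=grab("wrist"); cv2.imwrite("pics/w9.png",cv2.resize(f["img"],(640,480)))
plan(.540,-.0655,.085,3.42-2*np.pi)
E
```

```text
turn-free tool shift (np.float64(-2.0), np.float64(-5.8), np.float64(120.4)) turn -0.001 n 4 yaw -2.864 grasp [ 0.5365 -0.0605  0.2054] q1q6 [-0.13 -1.98]
```

View pics/w9.png

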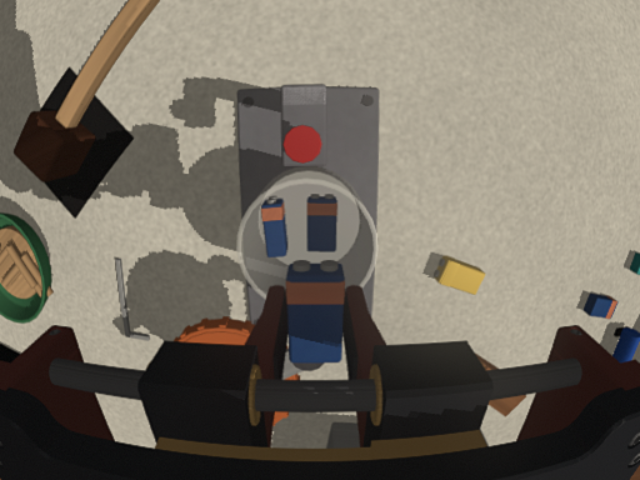

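Call:
jog_arm([
  [-2, 2, 0, 0, 0],
  [0, 0, 40, 0, 0],
  [0, 0, 40, 0, 0],
  [0, 0, 40, 0, 0],
  [0, 0, 10, 0, 0],
])

```text
clock: 32.05
tcp_pos: [0.5365, -0.0577, 0.2349]
ee_rot: [3.139, -0.006, -2.864]
ft_force: [-1.1, -0.3, -0.4]
opening: 0.026
finger_force: 30.0
```

Call:
jog_arm([
  [0, 0, 0, 0, 0],
  [0, 0, 0, 0, 36],
  [0, 0, 0, 0, 36],
  [0, 0, 0, 0, 36],
  [0, 0, -30, 0, 36],
])

```text
clock: 32.55
tcp_pos: [0.537, -0.0579, 0.2671]
ee_rot: [3.14, -0.004, -2.862]
ft_force: [0.1, 0.0, 0.5]
opening: 0.0362
finger_force: 0.0
```

Call:
jog_arm([
  [0, 0, -40, 0, 36],
  [0, 0, -40, 0, 36],
  [0, 0, -20, 0, 36],
  [0, 0, 0, 0, 45],
])

```text
clock: 32.95
tcp_pos: [0.539, -0.0582, 0.3726]
ee_rot: [-3.138, 0.007, -2.862]
ft_force: [-0.3, 0.2, 0.4]
opening: 0.0409
finger_force: 0.0
```

```bash
python3 - <<'E'
from h import *
f=grab("wrist"); cv2.imwrite("pics/w10.png",f["img"]); bats(f,.0175)
plan(.537,.331,.15,1.67-2*np.pi)
E
```

```text
bat px [254. 180.] xy [543.  -54.8] ax -2.871 size 59.1 31.0
bat px [219. 177.] xy [553.1 -94.8] ax -2.792 size 53.5 20.6
bat px [480. 240.] xy [534.5 318.1] ax 1.641 size 60.9 29.3
turn-free tool shift (np.float64(-106.3), np.float64(374.3), np.float64(57.1)) turn 1.752 n 13 yaw -2.862 grasp [ 0.5383 -0.0581  0.2071] q1q6 [-0.13 -1.98]
```

Call:
jog_arm([
  [-10.5, 37.5, 0, 0, 50],
  [-10.5, 37.5, 0, 0, 50],
  [-10.5, 37.5, 0, 0, 50],
  [-10.5, 37.5, 0, 0, 50],
  [-10.5, 37.5, 0, 0, 50],
])

```text
clock: 33.5
tcp_pos: [0.5359, 0.138, 0.3667]
ee_rot: [3.142, -0.002, -2.862]
ft_force: [0.2, -0.6, -0.3]
opening: 0.0501
finger_force: 0.0
```

Call:
jog_arm([
  [-10.5, 37.5, 0, 0, 50],
  [-10.5, 37.5, 0, 0, 50],
  [-10.5, 37.5, 0, 0, 50],
  [-10.5, 37.5, 0, 0, 50],
  [-10.5, 37.5, 0, 0, 50],
])

```text
clock: 34.0
tcp_pos: [0.5345, 0.3328, 0.3664]
ee_rot: [-3.141, -0.002, -2.861]
ft_force: [0.6, -0.2, -0.4]
opening: 0.0498
finger_force: 0.0
```

Call:
jog_arm([
  [0, 0, 0, 0.145, 50],
  [0, 0, 0, 0.145, 50],
  [0, 0, 0, 0.145, 50],
  [0, 0, 0, 0.145, 50],
  [0, 0, 0, 0.145, 50],
])

```text
clock: 34.5
tcp_pos: [0.5347, 0.3312, 0.3663]
ee_rot: [-3.139, -0.002, 2.691]
ft_force: [-0.2, 0.2, -0.0]
opening: 0.0501
finger_force: 0.0
```

Call:
jog_arm([
  [0, 0, 0, 0.145, 50],
  [0, 0, 0, 0.145, 50],
  [0, 0, 0, 0.145, 50],
  [0, 0, 0, 0.145, 50],
  [0, 0, 0, 0.145, 50],
])

```text
clock: 35.0
tcp_pos: [0.5348, 0.3311, 0.3663]
ee_rot: [-3.139, 0.0, 1.966]
ft_force: [-0.0, -0.3, -0.2]
opening: 0.0502
finger_force: 0.0
```

Call:
jog_arm([
  [0, 0, 0, 0.145, 50],
  [0, 0, 0, 0.145, 50],
  [0, 0, 30, 0, 50],
  [0, 0, 30, 0, 50],
  [0, 0, 0, 0, 50],
])

```text
clock: 35.5
tcp_pos: [0.5333, 0.3302, 0.3029]
ee_rot: [-3.133, 0.004, 1.682]
ft_force: [-0.8, 0.2, -0.1]
opening: 0.0498
finger_force: 0.0
```

```bash
python3 - <<'E'
from h import *
f=grab("wrist"); b=bats(f)
b=min(b,key=lambda b:np.hypot(b[0]-.537,b[1]-.33)); plan(b[0],b[1],.022,b[2])
E
```

```text
bat px [260. 191.] xy [537.2 333.2] ax 1.684 size 48.9 25.9
turn-free tool shift (np.float64(2.1), np.float64(3.3), np.float64(120.0)) turn -0.002 n 4 yaw 1.682 grasp [0.5341 0.3307 0.142 ] q1q6 [0.54 0.42]
```

Call:
jog_arm([
  [2, 2.5, 35, 0, 50],
  [0, 0, 35, 0, 50],
  [0, 0, 30, 0, 50],
  [0, 0, 19, 0, 50],
  [0, 0, 0, 0, 50],
])

```text
clock: 36.05
tcp_pos: [0.5369, 0.3333, 0.1875]
ee_rot: [-3.138, 0.002, 1.682]
ft_force: [-0.2, -0.4, -0.2]
opening: 0.0503
finger_force: 0.0
```

Call:
jog_arm([
  [0, 0, 0, 0, 0],
  [0, 0, 0, 0, 0],
  [0, 0, 0, 0, 0],
  [0, 0, 0, 0, 0],
  [0, 0, 0, 0, 0],
])

```text
clock: 36.55
tcp_pos: [0.538, 0.334, 0.1909]
ee_rot: [3.139, -0.001, 1.682]
ft_force: [-1.2, -0.3, 6.8]
opening: 0.0264
finger_force: 30.0
```

Call:
jog_arm([
  [0, 0, -30, 0, 0],
  [0, 0, -40, 0, 0],
  [0, 0, -40, 0, 0],
  [0, 0, -40, 0, 0],
  [0, 0, -30, 0, 0],
])

```text
clock: 37.05
tcp_pos: [0.5376, 0.3337, 0.3725]
ee_rot: [3.139, -0.001, 1.682]
ft_force: [0.3, -0.2, 0.1]
opening: 0.0259
finger_force: 30.0
```

Call:
jog_arm([
  [-40, -4, 0, 0, 0],
  [-40, -4, 0, 0, 0],
  [-40, -4, 0, 0, 0],
  [-40, -4, 0, 0, 0],
  [-40, -4, 0, 0, 0],
])

```text
clock: 37.55
tcp_pos: [0.5394, 0.1312, 0.3698]
ee_rot: [3.141, -0.0, 1.682]
ft_force: [1.1, -0.2, -1.1]
opening: 0.0265
finger_force: 30.0
```

Call:
jog_arm([
  [-40, -4, 0, 0, 0],
  [-40, -4, 0, 0, 0],
  [-40, -4, 0, 0, 0],
  [-40, -4, 0, 0, 0],
  [-40, -4, 0, 0, 0],
])

```text
clock: 38.05
tcp_pos: [0.5417, -0.0699, 0.3698]
ee_rot: [3.141, 0.0, 1.682]
ft_force: [0.0, -0.8, -0.0]
opening: 0.026
finger_force: 30.0
```

Call:
jog_arm([
  [0, 0, 0, -0.145, 0],
  [0, 0, 0, -0.145, 0],
  [0, 0, 0, -0.145, 0],
  [0, 0, 0, -0.145, 0],
  [0, 0, 0, -0.145, 0],
])

```text
clock: 38.55
tcp_pos: [0.5418, -0.0684, 0.3696]
ee_rot: [3.141, 0.0, 2.413]
ft_force: [0.1, -0.3, -0.4]
opening: 0.0261
finger_force: 30.0
```

Call:
jog_arm([
  [0, 0, 0, -0.145, 0],
  [0, 0, 0, -0.145, 0],
  [0, 0, 0, -0.145, 0],
  [0, 0, 0, -0.145, 0],
  [0, 0, 0, -0.145, 0],
])

```text
clock: 39.05
tcp_pos: [0.5419, -0.0683, 0.3697]
ee_rot: [-3.142, 0.0, 3.138]
ft_force: [-0.6, -0.1, -1.0]
opening: 0.0261
finger_force: 30.0
```

Call:
jog_arm([
  [0, 0, 0, -0.145, 0],
  [0, 0, 0, -0.145, 0],
  [0, 0, 0, 0, 0],
])

```text
clock: 39.35
tcp_pos: [0.5419, -0.0683, 0.3696]
ee_rot: [-3.141, 0.0, -2.86]
ft_force: [0.5, 1.2, 0.1]
opening: 0.0261
finger_force: 30.0
```

```bash
python3 - <<'E'
from h import *
f=grab("wrist"); cv2.imwrite("pics/w11.png",cv2.resize(f["img"][120:320,120:380],None,fx=2.5,fy=2.5))
plan(.540,-.0655,.085,3.42-2*np.pi)
E
```

```text
turn-free tool shift (np.float64(1.1), np.float64(3.2), np.float64(121.3)) turn -0.001 n 4 yaw -2.865 grasp [ 0.5419 -0.0683  0.2063] q1q6 [-0.15 -2.  ]
```

View pics/w11.png

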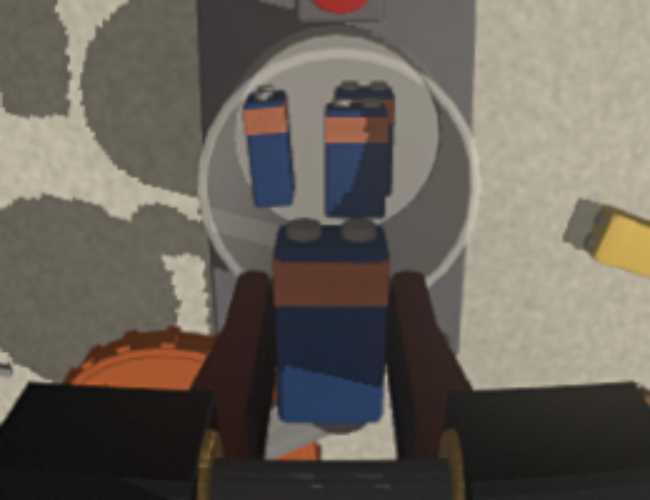

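Call:
jog_arm([
  [1, -3, 0, 0, 0],
  [0, 0, 40, 0, 0],
  [0, 0, 40, 0, 0],
  [0, 0, 37, 0, 0],
  [0, 0, 0, 0, 0],
])

```text
clock: 39.9
tcp_pos: [0.5399, -0.0714, 0.2482]
ee_rot: [3.138, -0.008, -2.864]
ft_force: [-0.1, -0.0, -0.1]
opening: 0.026
finger_force: 30.0
```

Call:
jog_arm([
  [0, 0, 0, 0, 0],
  [0, 0, 0, 0, 36],
  [0, 0, 0, 0, 36],
  [0, 0, 0, 0, 36],
  [0, 0, -30, 0, 36],
])

```text
clock: 40.4
tcp_pos: [0.5408, -0.0713, 0.2809]
ee_rot: [3.14, -0.004, -2.862]
ft_force: [0.4, 0.1, -0.9]
opening: 0.0363
finger_force: 0.0
```

Call:
jog_arm([
  [0, 0, -40, 0, 36],
  [0, 0, -40, 0, 36],
  [0, 0, -10, 0, 40],
  [0, 0, 0, 0, 40],
  [0, 0, 0, 0, 40],
])

```text
clock: 40.9
tcp_pos: [0.5414, -0.0714, 0.3717]
ee_rot: [3.141, -0.001, -2.861]
ft_force: [0.1, -0.6, -0.3]
opening: 0.0401
finger_force: 0.0
```

```bash
python3 - <<'E'
from h import *
f=grab("wrist"); cv2.imwrite("pics/w12.png",cv2.resize(f["img"][100:384,100:400],None,fx=2,fy=2))
print("4 in?"); bats(f,.06); t=grab("top"); bats(t); plan(.6663,-.0975,.1557,2.764-2*np.pi)
E
```

```text
4 in?
bat px [250. 186.] xy [541.1 -73.4] ax 1.852 size 59.3 58.5
turn-free tool shift (np.float64(-112.9), np.float64(-59.6), np.float64(51.7)) turn 0.658 n 5 yaw -2.861 grasp [ 0.5413 -0.0714  0.2074] q1q6 [-0.15 -2.  ]
```

View pics/w12.png

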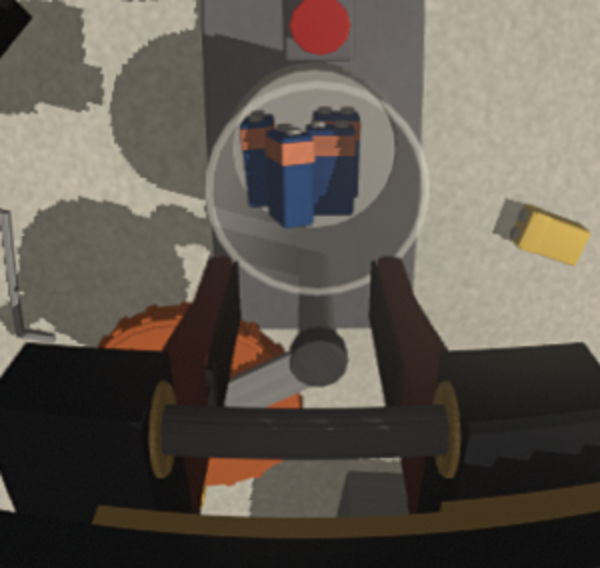

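Call:
jog_arm([
  [-28, -15, 0, 0, 45],
  [-28, -15, 0, 0, 45],
  [-28, -15, 0, 0, 45],
  [-28, -15, 0, 0, 45],
  [0, 0, 0, 0.13, 45],
])

```text
clock: 41.5
tcp_pos: [0.6688, -0.0989, 0.37]
ee_rot: [3.142, -0.0, -2.993]
ft_force: [-0.0, -0.4, 0.5]
opening: 0.0451
finger_force: 0.0
```

Call:
jog_arm([
  [0, 0, 0, 0.13, 45],
  [0, 0, 0, 0.13, 45],
  [0, 0, 0, 0.13, 45],
  [0, 0, 0, 0.14, 45],
  [0, 0, 0, 0, 45],
])

```text
clock: 42.0
tcp_pos: [0.6658, -0.0981, 0.3702]
ee_rot: [-3.141, -0.003, 2.761]
ft_force: [0.3, -0.0, 0.6]
opening: 0.045
finger_force: 0.0
```

```bash
python3 - <<'E'
from h import *
f=grab("wrist"); cv2.imwrite("pics/w13.png",cv2.resize(f["img"][100:384,100:400],None,fx=2,fy=2))
print([(round(a["p"],2),atz(f,a["point"],.151).round(4).tolist()) for a in nets.mark_of("cap_grip","wrist")[:2]])
plan(.6663,-.0975,.1557,2.764)
E
```

```text
[(0.86, [0.6674, -0.0945, 0.151])]
turn-free tool shift (np.float64(-0.1), np.float64(0.7), np.float64(51.8)) turn 0.002 n 2 yaw 2.766 grasp [ 0.6659 -0.0981  0.2075] q1q6 [-0.16 -1.36]
```

View pics/w13.png

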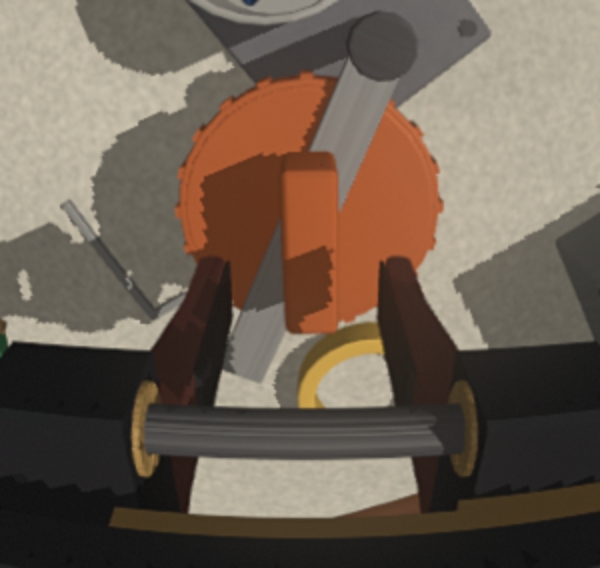

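Call:
jog_arm([
  [0, 0.5, 26, 0, 45],
  [0, 0, 26, 0, 45],
  [0, 0, 0, 0, 0],
  [0, 0, 0, 0, 0],
  [0, 0, 0, 0, 0],
])

```text
clock: 42.6
tcp_pos: [0.6669, -0.0978, 0.3215]
ee_rot: [3.141, 0.002, 2.763]
ft_force: [0.7, 0.0, 0.5]
opening: 0.0248
finger_force: 0.0
```

Call:
jog_arm([
  [0, 0, 0, 0, 0],
  [0, 0, 0, 0, 0],
  [5, -9.4, 0, 0.14, 0],
  [5, -9.4, 0, 0.14, 0],
])

```text
clock: 43.0
tcp_pos: [0.6498, -0.1105, 0.3216]
ee_rot: [3.14, 0.003, 2.477]
ft_force: [0.9, 1.4, 1.9]
opening: 0.0197
finger_force: 30.0
```

Call:
jog_arm([
  [5, -9.4, 0, 0.14, 0],
  [5, -9.4, 0, 0.14, 0],
  [5, -9.4, 0, 0.14, 0],
  [5, -9.4, 0, 0.14, 0],
])

```text
clock: 43.4
tcp_pos: [0.6085, -0.1199, 0.3216]
ee_rot: [3.139, 0.003, 1.916]
ft_force: [2.1, -2.2, 1.0]
opening: 0.0195
finger_force: 30.0
```

Call:
jog_arm([
  [5, -9.4, 0, 0.14, 0],
  [5, -9.4, 0, 0.14, 0],
  [5, -9.4, 0, 0.14, 0],
  [5, -9.4, 0, 0.14, 0],
])

```text
clock: 43.8
tcp_pos: [0.5685, -0.1059, 0.3216]
ee_rot: [3.139, 0.002, 1.356]
ft_force: [0.8, -5.8, 3.2]
opening: 0.0196
finger_force: 30.0
```

Call:
jog_arm([
  [5, -9.4, 0, 0.14, 0],
  [5, -9.4, 0, 0.14, 0],
  [5, -9.4, 0, 0.14, 0],
  [5, -9.4, 0, 0.14, 0],
  [0, 0, 0, 0, 0],
])

```text
clock: 44.3
tcp_pos: [0.5419, -0.0714, 0.3216]
ee_rot: [3.141, 0.001, 0.798]
ft_force: [-5.5, -2.7, 7.6]
opening: 0.0197
finger_force: 30.0
```

```bash
python3 - <<'E'
from h import *
plan(.541,-.0655,.1557,.70); o=r.get_obs(); print(o["ft_force"],o["moment"],o["opening"],o["finger_force"])
E
```

```text
turn-free tool shift (np.float64(3.6), np.float64(-4.8), np.float64(2.6)) turn 0.098 n 1 yaw 0.798 grasp [ 0.5419 -0.0714  0.1583] q1q6 [-0.15  0.62]
[-5.4851386  -2.70185758  7.61468932] [-0.72391173  1.09975297 -0.20796177] 0.0196606114184252 30.01008242368698
```

Call:
jog_arm([
  [3.8, -5.5, 0, 0.105, 0],
  [0, 0, 0, 0, 0],
  [0, 0, 0, 0, 0],
])

```text
clock: 44.6
tcp_pos: [0.5405, -0.0656, 0.3215]
ee_rot: [-3.141, 0.002, 0.697]
ft_force: [-7.6, -4.9, 10.4]
opening: 0.0197
finger_force: 30.0
```

```bash
python3 - <<'E'
from h import *
plan(.541,-.0655,.1557,.70); o=r.get_obs(); print(o["ft_force"],o["moment"],o["opening"],o["finger_force"])
E
```

```text
turn-free tool shift (np.float64(0.5), np.float64(0.3), np.float64(2.5)) turn -0.003 n 1 yaw 0.697 grasp [ 0.5405 -0.0656  0.1582] q1q6 [-0.14  0.73]
[-7.58182075 -4.90612368 10.44527487] [-0.89026913  1.62734791 -0.15404312] 0.01972587577187655 30.00826746225357
```

Call:
jog_arm([
  [0, 0, 0, 0, 40],
  [0, 0, 0, 0, 40],
  [0, 0, -20, 0, 40],
  [0, 0, -20, 0, 40],
  [0, 0, 0, -0.143, 40],
])

```text
clock: 45.1
tcp_pos: [0.5424, -0.0651, 0.3629]
ee_rot: [3.138, -0.003, 0.842]
ft_force: [0.5, 0.8, 0.2]
opening: 0.0403
finger_force: 0.0
```

Call:
jog_arm([
  [0, 0, 0, -0.143, 40],
  [0, 0, 0, -0.143, 40],
  [0, 0, 0, -0.143, 40],
  [0, 0, 0, -0.143, 40],
  [0, 0, 0, -0.143, 40],
])

```text
clock: 45.6
tcp_pos: [0.5415, -0.065, 0.3604]
ee_rot: [3.141, -0.0, 1.561]
ft_force: [-0.4, -0.8, -0.8]
opening: 0.0401
finger_force: 0.0
```

Call:
jog_arm([
  [0, 0, 0, -0.143, 40],
  [0, 0, 0, -0.143, 40],
  [0, 0, 0, -0.143, 40],
  [0, 0, 0, -0.143, 40],
  [0, 0, 0, -0.143, 40],
])

```text
clock: 46.1
tcp_pos: [0.5415, -0.065, 0.3604]
ee_rot: [3.141, 0.0, 2.276]
ft_force: [-0.6, 0.1, -0.9]
opening: 0.0401
finger_force: 0.0
```

Call:
jog_arm([
  [0, 0, 0, -0.143, 40],
  [0, 0, 0, -0.143, 40],
  [0, 0, 0, -0.143, 40],
  [0, 0, 0, -0.143, 40],
  [0, 0, 0, -0.143, 40],
])

```text
clock: 46.6
tcp_pos: [0.5415, -0.065, 0.3604]
ee_rot: [3.141, 0.001, 2.991]
ft_force: [0.3, 0.4, -0.3]
opening: 0.0398
finger_force: 0.0
```

Call:
jog_arm([
  [0, 0, 0, -0.143, 40],
  [0, 0, 0, -0.143, 40],
  [0, 0, 0, -0.143, 40],
  [0, 0, 0, -0.143, 40],
  [0, 0, 0, -0.143, 40],
])

```text
clock: 47.1
tcp_pos: [0.5415, -0.065, 0.3604]
ee_rot: [-3.141, 0.0, -2.577]
ft_force: [-0.1, -0.2, 0.7]
opening: 0.0397
finger_force: 0.0
```

Call:
jog_arm([
  [0, 0, 0, -0.137, 40],
  [0, 0, 0, 0, 40],
])

```text
clock: 47.3
tcp_pos: [0.5415, -0.065, 0.3604]
ee_rot: [-3.141, 0.0, -2.445]
ft_force: [0.2, -0.4, 0.5]
opening: 0.04
finger_force: 0.0
```

```bash
python3 - <<'E'
from h import *
f=grab("wrist"); cv2.imwrite("pics/w14.png",cv2.resize(f["img"][100:384,100:400],None,fx=2,fy=2))
print([(round(a["p"],2),atz(f,a["point"],.151).round(4).tolist()) for a in nets.mark_of("cap_grip","wrist")[:2]])
plan(.5405,-.0656,.1557,3.838-2*np.pi)
E
```

```text
[(0.64, [0.5387, -0.068, 0.151])]
turn-free tool shift (np.float64(1.1), np.float64(0.1), np.float64(41.4)) turn -0.005 n 2 yaw -2.45 grasp [ 0.5414 -0.065   0.1971] q1q6 [-0.14 -2.4 ]
```

View pics/w14.png

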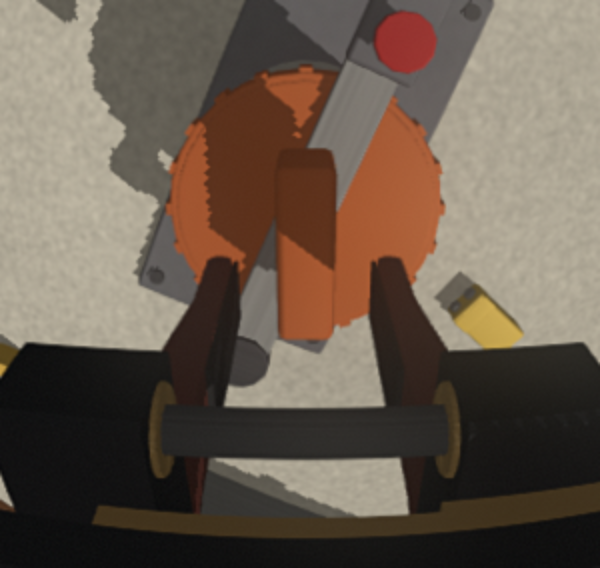

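Call:
jog_arm([
  [1, 0, 21, 0, 40],
  [0, 0, 20, 0, 40],
  [0, 0, 0, 0, 0],
  [0, 0, 0, 0, 0],
  [0, 0, 0, 0, 0],
])

```text
clock: 47.9
tcp_pos: [0.5409, -0.0657, 0.3202]
ee_rot: [-3.141, 0.001, -2.447]
ft_force: [-1.0, -3.0, -1.2]
opening: 0.02
finger_force: 30.4
```

Call:
jog_arm([
  [0, 0, 0, 0, 0],
  [0, 0, 0, 0, 0],
  [0, 0, 0.6, 0.14, 0],
  [0, 0, 0.6, 0.14, 0],
  [0, 0, 0.6, 0.14, 0],
])

```text
clock: 48.4
tcp_pos: [0.5408, -0.0657, 0.3183]
ee_rot: [-3.141, 0.001, -2.872]
ft_force: [-0.9, 0.9, 4.1]
opening: 0.0197
finger_force: 30.0
```

Call:
jog_arm([
  [0, 0, 0.6, 0.14, 0],
  [0, 0, 0.6, 0.14, 0],
  [0, 0, 0.6, 0.14, 0],
  [0, 0, 0.6, 0.14, 0],
  [0, 0, 0.6, 0.14, 0],
])

```text
clock: 48.9
tcp_pos: [0.5408, -0.066, 0.3155]
ee_rot: [-3.141, 0.002, 2.711]
ft_force: [-2.2, -2.8, 5.7]
opening: 0.0197
finger_force: 30.0
```

Call:
jog_arm([
  [0, 0, 0.6, 0.14, 0],
  [0, 0, 0.6, 0.14, 0],
  [0, 0, 0.6, 0.14, 0],
  [0, 0, 0.6, 0.14, 0],
  [0, 0, 0.6, 0.14, 0],
])

```text
clock: 49.4
tcp_pos: [0.5405, -0.0663, 0.3127]
ee_rot: [-3.141, 0.002, 2.012]
ft_force: [-5.2, -4.6, 9.0]
opening: 0.0197
finger_force: 30.0
```

Call:
jog_arm([
  [0, 0, 0.6, 0.14, 0],
  [0, 0, 0, 0.03, 0],
  [0, 0, 0, 0, 0],
  [0, 0, 0, 0, 0],
])

```text
clock: 49.8
tcp_pos: [0.5404, -0.0663, 0.3121]
ee_rot: [-3.141, 0.002, 1.848]
ft_force: [-5.0, -3.8, 7.4]
opening: 0.0199
finger_force: 30.0
```

```bash
python3 - <<'E'
from h import *
plan(.5405,-.0656,.147,1.85); o=r.get_obs(); print(o["ft_force"],o["moment"],o["opening"],o["finger_force"])
E
```

```text
turn-free tool shift (np.float64(0.7), np.float64(0.3), np.float64(1.8)) turn -0.002 n 1 yaw 1.848 grasp [ 0.5404 -0.0663  0.1488] q1q6 [-0.14 -0.42]
[-4.99576031 -3.82731801  7.41604889] [-0.79224825  0.79609776  0.26603688] 0.01986381813900502 30.01458764076233
```

Call:
jog_arm([
  [0, 0, 0.5, 0.05, 0],
  [0, 0, 0, 0, 0],
  [0, 0, 0, 0, 0],
])

```text
clock: 50.1
tcp_pos: [0.5405, -0.0664, 0.312]
ee_rot: [-3.141, 0.002, 1.799]
ft_force: [-6.7, -5.4, 11.4]
opening: 0.0205
finger_force: 30.9
```

```bash
python3 - <<'E'
from h import *
o=r.get_obs(); print(o["ft_force"],o["moment"],o["ee_rot"])
E
```

```text
[-6.67185347 -5.41768183 11.3528842 ] [-0.88520939  0.97470498  0.84539495] [-3.14149054e+00  2.33754159e-03  1.79911966e+00]
```

Call:
jog_arm([
  [0, 0, 0, 0, 45],
  [0, 0, 0, 0, 45],
  [0, 0, -35, 0, 50],
  [0, 0, -35, 0, 60],
  [0, 0, -35, 0, 60],
])

```text
clock: 50.6
tcp_pos: [0.5405, -0.0656, 0.4164]
ee_rot: [-3.141, -0.0, 1.797]
ft_force: [0.7, 0.1, -0.1]
opening: 0.0571
finger_force: 0.0
```

Call:
jog_arm([
  [-34, -14, 0, 0, 60],
  [-34, -14, 0, 0, 60],
  [-34, -14, 0, 0, 60],
  [-34, -14, 0, 0, 60],
  [-34, -14, 0, 0, 60],
])

```text
clock: 51.1
tcp_pos: [0.5101, -0.2484, 0.4155]
ee_rot: [3.141, 0.0, 1.797]
ft_force: [0.3, -0.1, 0.8]
opening: 0.0601
finger_force: 0.0
```

Call:
jog_arm([
  [-34, -14, 0, 0, 60],
  [-34, -14, 0, 0, 60],
  [0, 0, 0, 0, 60],
  [0, 0, 0, 0, 60],
])

```text
clock: 51.5
tcp_pos: [0.4981, -0.32, 0.4151]
ee_rot: [3.142, -0.001, 1.795]
ft_force: [0.0, 0.4, -0.5]
opening: 0.0601
finger_force: 0.0
```

```bash
python3 - <<'E'
from h import *
f=grab("wrist"); cv2.imwrite("pics/w15.png",cv2.resize(f["img"],(800,600),interpolation=cv2.INTER_CUBIC))
t=grab("top"); cv2.imwrite("pics/t15.png",t["img"])
for n,g in(("wrist",f),("top",t)):
  for k in("mallet","mallet_mat"): print(n,k,[(round(a["p"],2),np.round(a["point"]).tolist(),atz(g,a["point"],.003).round(4).tolist()) for a in nets.mark_of(k,n)[:2]])
plan(.5,-.32,.25,1.8)
E
```

```text
wrist mallet [(0.79, [269.0, 179.0], [0.5246, -0.333, 0.003])]
wrist mallet_mat []
top mallet [(0.59, [368.0, 214.0], [0.5114, -0.3292, 0.003])]
top mallet_mat [(0.56, [373.0, 210.0], [0.5241, -0.3436, 0.003])]
turn-free tool shift (np.float64(-1.7), np.float64(1.0), np.float64(2.2)) turn -0.002 n 1 yaw 1.798 grasp [ 0.4987 -0.3186  0.2522] q1q6 [-0.59 -0.82]
```

View pics/w15.png

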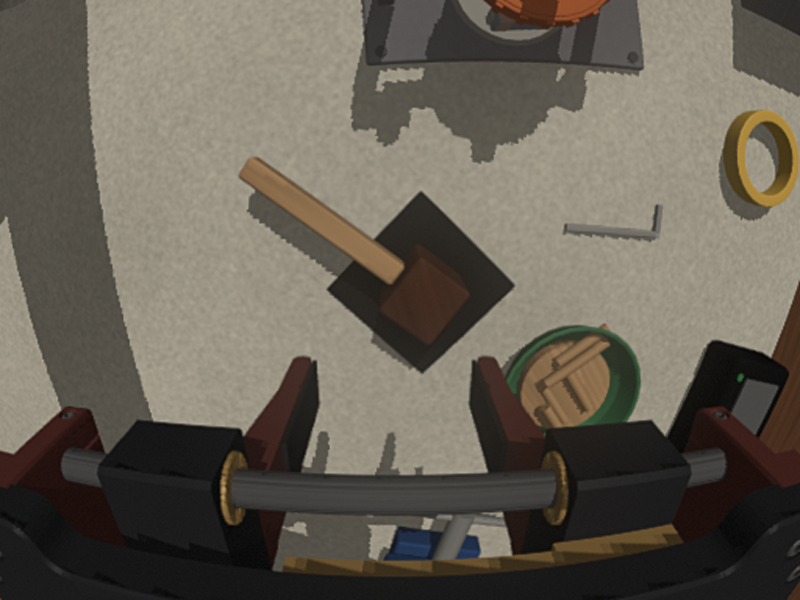

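```bash
python3 - <<'E'
from h import *
f=grab("wrist"); k=.64
P=lambda x,y,z: atz(f,(x*k,y*k),z)
o=ray(f,(256,192))[0]; print("cam",o.round(3),"nadir px800",(proj(f,[o[0],o[1],0])/k).round())
m=np.array([P(x,y,.003) for x,y in((420,193),(514,284),(421,371),(328,287))]); print("mat",m.round(4),m.mean(0).round(4))
for i in range(4): d=m[(i+1)%4]-m[i]; print(np.linalg.norm(d).round(4),np.arctan2(d[1],d[0]).round(3))
# segment wood handle
h,s,v=[c.astype(int) for c in cv2.split(cv2.cvtColor(f["img"],cv2.COLOR_BGR2HSV))]
w=((h>8)&(h<22)&(s>80)&(v>110)).astype(np.uint8); n,l,st,ce=cv2.connectedComponentsWithStats(w)
i=min(range(1,n),key=lambda i:(np.hypot(*(ce[i]-[205,140])) if st[i,4]>200 else 1e9)); pts=np.array([atz(f,p[::-1],.044)[:2] for p in np.argwhere(l==i)])
(cx,cy),(a,b),an=cv2.minAreaRect((pts*1000).astype(np.float32)); print("handle",st[i,4],cx,cy,a,b,an)
q=pts-pts.mean(0); u=np.linalg.svd(q,full_matrices=False)[2][0]; u*=np.sign(-u[0]); s_=q@u; w_=q@np.array([-u[1],u[0]])
print("mean",pts.mean(0).round(4),"dir",np.arctan2(u[1],u[0]).round(3),"ends",(pts.mean(0)+u*s_.min()).round(4),(pts.mean(0)+u*s_.max()).round(4),"w",w_.min().round(4),w_.max().round(4))
E
```

```text
cam [ 0.479 -0.236  0.395] nadir px800 [394. 159.]
mat [[ 0.5067 -0.2584  0.003 ]
 [ 0.6078 -0.3161  0.003 ]
 [ 0.5471 -0.4171  0.003 ]
 [ 0.4473 -0.3563  0.003 ]] [ 0.5272 -0.337   0.003 ]
0.1163 -0.518
0.1178 -2.112
0.1168 2.595
0.1145 1.025
handle 1886 433.95709228515625 -292.31219482421875 20.37874412536621 146.97145080566406 66.15018463134766
mean [ 0.435  -0.2932] dir 2.725 ends [ 0.501  -0.3224] [ 0.3666 -0.2629] w -0.0106 0.0098
```

Call:
jog_arm([
  [0, 0, 0, -0.13, 50],
  [0, 0, 0, -0.13, 50],
  [0, 0, 0, -0.13, 50],
  [0, 0, 0, -0.13, 50],
  [0, 0, 0, -0.13, 50],
])

```text
clock: 52.35
tcp_pos: [0.4986, -0.3191, 0.4155]
ee_rot: [3.142, 0.0, 2.453]
ft_force: [0.4, 0.6, -0.1]
opening: 0.0503
finger_force: 0.0
```

Call:
jog_arm([
  [0, 0, 0, -0.13, 50],
  [0, 0, 0, -0.145, 50],
  [0, 0, 30, 0, 50],
  [0, 0, 30, 0, 50],
  [0, 0, 0, 0, 50],
])

```text
clock: 52.85
tcp_pos: [0.4973, -0.3184, 0.352]
ee_rot: [3.14, -0.007, 2.722]
ft_force: [-0.3, 0.7, -0.2]
opening: 0.0503
finger_force: 0.0
```

```bash
python3 - <<'E'
from h import *
plan(.4864,-.3159,.035,2.725)
f=grab("wrist"); h,s,v=[c.astype(int) for c in cv2.split(cv2.cvtColor(f["img"],cv2.COLOR_BGR2HSV))]
w=((h>8)&(h<22)&(s>80)&(v>110)).astype(np.uint8); n,l,st,ce=cv2.connectedComponentsWithStats(w)
for i in range(1,n):
    if st[i,4]<600: continue
    pts=np.array([atz(f,p[::-1],.044)[:2] for p in np.argwhere(l==i)]); print(st[i],ce[i].round(),[np.round(x,1) for x in cv2.minAreaRect((pts*1000).astype(np.float32))], cv2.boxPoints(cv2.minAreaRect((pts*1000).astype(np.float32))).round(1).tolist())
E
```

```text
turn-free tool shift (np.float64(11.0), np.float64(-2.2), np.float64(153.7)) turn -0.003 n 4 yaw 2.722 grasp [ 0.4973 -0.3184  0.1887] q1q6 [-0.59 -1.74]
[ 238   47   20  149 2863] [248. 120.] [array([ 433.6, -294.1]), array([ 18.3, 146.8]), np.float64(66.1)] [[362.70001220703125, -272.79998779296875], [497.0, -332.20001220703125], [504.3999938964844, -315.5], [370.1000061035156, -256.1000061035156]]
[464 164  36  38 733] [484. 185.] [array([614.7, -47.1]), array([62.6, 46.8]), np.float64(17.6)] [[577.7000122070312, -34.29999923706055], [591.9000244140625, -78.9000015258789], [651.5999755859375, -60.0], [637.4000244140625, -15.399999618530273]]
[224 329  75  28 943] [256. 339.] [array([ 686.1, -394.2]), array([108.9,  47.1]), np.float64(83.0)] [[656.0999755859375, -445.29998779296875], [702.7999877929688, -451.1000061035156], [716.0999755859375, -343.0], [669.4000244140625, -337.29998779296875]]
```

Call:
jog_arm([
  [12, -3, 0, 0, 50],
  [0, 0, 40, 0, 50],
  [0, 0, 40, 0, 50],
  [0, 0, 40, 0, 50],
  [0, 0, 32, 0, 50],
])

```text
clock: 53.4
tcp_pos: [0.486, -0.3176, 0.2035]
ee_rot: [-3.141, 0.002, 2.722]
ft_force: [-0.5, -0.0, 0.7]
opening: 0.0498
finger_force: 0.0
```

Call:
jog_arm([
  [0, 0, 0, 0, 50],
  [0, 0, 0, 0, 0],
  [0, 0, 0, 0, 0],
  [0, 0, 0, 0, 0],
  [0, 0, 0, 0, 0],
])

```text
clock: 53.9
tcp_pos: [0.4867, -0.3178, 0.2051]
ee_rot: [-3.141, 0.003, 2.722]
ft_force: [1.0, 0.2, 0.1]
opening: 0.0215
finger_force: 0.0
```

Call:
jog_arm([
  [0, 0, 0, 0, 0],
  [0, 0, 0, 0, 0],
  [0, 0, -20, 0, 0],
  [0, 0, -30, 0, 0],
  [0, 0, -30, 0, 0],
])

```text
clock: 54.4
tcp_pos: [0.4858, -0.3172, 0.2839]
ee_rot: [3.141, -0.002, 2.722]
ft_force: [-0.1, -1.1, -2.7]
opening: 0.0198
finger_force: 30.0
```

Call:
jog_arm([
  [0, 0, -35, 0, 0],
  [0, 0, -35, 0, 0],
  [0, 0, -35, 0, 0],
  [0, 0, 0, 0, 0],
  [0, 0, 0, 0, 0],
])

```text
clock: 54.9
tcp_pos: [0.4859, -0.3172, 0.3887]
ee_rot: [-3.141, 0.001, 2.722]
ft_force: [-0.5, 0.9, -2.3]
opening: 0.0199
finger_force: 30.0
```

```bash
python3 - <<'E'
from h import *
f=grab("wrist"); o=r.get_obs(); print(o["ft_force"],o["moment"])
cv2.imwrite("pics/w16.png",cv2.resize(f["img"],(640,480)))
plan(.466,-.087,.24,2.725)
E
```

```text
[-0.23437908  0.2900791  -2.6638859 ] [ 0.03797039  0.07187331 -0.03536131]
turn-free tool shift (np.float64(111.7), np.float64(202.1), np.float64(-15.9)) turn -0.003 n 6 yaw 2.722 grasp [ 0.4856 -0.317   0.2241] q1q6 [-0.6  -1.75]
```

View pics/w16.png

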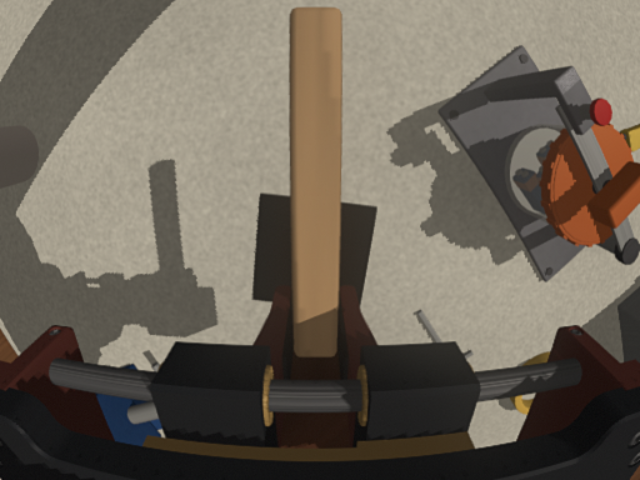

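Call:
jog_arm([
  [0, 0, -16, 0, 0],
  [20, 28, 0, 0, 0],
  [20, 28, 0, 0, 0],
  [20, 28, 0, 0, 0],
  [20, 28, 0, 0, 0],
])

```text
clock: 55.45
tcp_pos: [0.4577, -0.1812, 0.4022]
ee_rot: [3.142, -0.004, 2.721]
ft_force: [-0.6, 0.6, -2.5]
opening: 0.02
finger_force: 30.0
```

Call:
jog_arm([
  [20, 28, 0, 0, 0],
  [20, 28, 0, 0, 0],
  [20, 28, 0, 0, 0],
  [0, 0, 0, 0, 0],
  [0, 0, 0, 0, 0],
])

```text
clock: 55.95
tcp_pos: [0.4377, -0.0808, 0.403]
ee_rot: [-3.141, -0.003, 2.724]
ft_force: [0.5, 0.4, -2.5]
opening: 0.0198
finger_force: 30.0
```

```bash
python3 - <<'E'
from h import *
plan(.4354,-.0735,.157+.0388,2.725); t=grab("top"); s=grab("scene")
print([(a,c) for a,c,_ in seg(t,"red")],[(a,c) for a,c,_ in seg(s,"red")],"expect",proj(t,[.466,-.087,.157]),proj(s,[.466,-.087,.157]))
for n,g in(("top",t),("scene",s)): print(n,[(round(a["p"],2),atz(g,a["point"],.2).round(4).tolist()) for a in nets.mark_of("mallet",n)[:2]])
cv2.imwrite("pics/s17.png",s["img"])
E
```

```text
turn-free tool shift (np.float64(5.1), np.float64(5.7), np.float64(43.9)) turn -0.001 n 2 yaw 2.724 grasp [ 0.4377 -0.0808  0.2397] q1q6 [-0.21 -1.36]
[(9, [224.2, 129.8]), (28, [483.1, 298.7])] [(17, [252.1, 148.6])] expect [296.96215864 220.54254562] [252.3692016  148.98958531]
top []
scene [(0.71, [0.4715, -0.1038, 0.2]), (0.46, [0.7014, 0.4627, 0.2])]
```

Call:
jog_arm([
  [5, 5.5, 0, 0, 0],
  [0, 0, 15, 0, 0],
  [0, 0, 15, 0, 0],
  [0, 0, 8, 0, 0],
  [0, 0, 0, 0, 0],
])

```text
clock: 56.65
tcp_pos: [0.4355, -0.0744, 0.3654]
ee_rot: [-3.141, -0.002, 2.721]
ft_force: [-0.5, -1.2, -2.3]
opening: 0.0198
finger_force: 30.0
```

Call:
jog_arm([
  [0, 0, 3, 0, 0],
  [0, 0, 3, 0, 0],
  [0, 0, 3, 0, 0],
])

```text
clock: 56.95
tcp_pos: [0.4361, -0.0744, 0.3577]
ee_rot: [3.141, 0.001, 2.722]
ft_force: [-1.2, 0.8, 2.9]
opening: 0.0201
finger_force: 30.0
```

Call:
jog_arm([
  [0, 0, 2, 0, 0],
  [0, 0, 2, 0, 0],
  [0, 0, 2, 0, 0],
])

```text
clock: 57.25
tcp_pos: [0.4361, -0.0744, 0.3516]
ee_rot: [3.141, 0.001, 2.722]
ft_force: [-1.0, -0.1, 3.3]
opening: 0.02
finger_force: 30.0
```

Call:
jog_arm([
  [0, 0, 1.5, 0, 0],
  [0, 0, 1.5, 0, 0],
  [0, 0, 0, 0, 0],
])

```text
clock: 57.55
tcp_pos: [0.4361, -0.0744, 0.3483]
ee_rot: [3.141, 0.001, 2.722]
ft_force: [0.1, 0.2, -0.1]
opening: 0.0199
finger_force: 30.0
```

```bash
python3 - <<'E'
from h import *
plan(.4354,-.0735,.145+.0388,2.725); s=grab("scene"); o=r.get_obs(); print(o["ft_force"],o["moment"])
print([(a,c) for a,c,_ in seg(s,"red")],"up",proj(s,[.466,-.087,.157]),"down",proj(s,[.466,-.087,.145])); cv2.imwrite("pics/s18.png",s["img"])
E
```

```text
turn-free tool shift (np.float64(1.0), np.float64(0.5), np.float64(1.2)) turn -0.003 n 1 yaw 2.722 grasp [ 0.4361 -0.0744  0.185 ] q1q6 [-0.2  -1.35]
[ 0.10905084 -0.81297396  0.28860616] [-0.09326263 -0.24108567  0.03452695]
[] up [252.3692016  148.98958531] down [252.32947404 152.27898341]
```

Call:
jog_arm([
  [0, 0, 1, 0, 0],
  [0, 0, 1, 0, 0],
])

```text
clock: 57.8
tcp_pos: [0.4361, -0.0744, 0.3466]
ee_rot: [3.141, 0.001, 2.722]
ft_force: [-3.0, 0.8, 14.4]
opening: 0.0198
finger_force: 30.0
```

Call:
jog_arm([
  [0, 0, 1, 0, 0],
  [0, 0, 1, 0, 0],
])

```text
clock: 58.0
tcp_pos: [0.4358, -0.0742, 0.3452]
ee_rot: [3.141, -0.001, 2.722]
ft_force: [-7.1, 2.3, 20.2]
opening: 0.0197
finger_force: 30.0
```

Call:
jog_arm([
  [0, 0, -10, 0, 0],
  [0, 0, -25, 0, 0],
  [0, 0, -25, 0, 0],
  [-20.7, -28.8, 0, 0, 0],
  [-20.7, -28.8, 0, 0, 0],
])

```text
clock: 58.5
tcp_pos: [0.4502, -0.144, 0.4051]
ee_rot: [3.141, 0.001, 2.724]
ft_force: [0.2, 0.2, -2.7]
opening: 0.0198
finger_force: 30.0
```

Call:
jog_arm([
  [-20.7, -28.8, 0, 0, 0],
  [-20.7, -28.8, 0, 0, 0],
  [-20.7, -28.8, 0, 0, 0],
  [-20.7, -28.8, 0, 0, 0],
  [-20.7, -28.8, 0, 0, 0],
])

```text
clock: 59.0
tcp_pos: [0.4858, -0.3188, 0.4037]
ee_rot: [3.141, -0.002, 2.722]
ft_force: [1.1, -0.0, -3.5]
opening: 0.0196
finger_force: 30.0
```

Call:
jog_arm([
  [0, 0, 0, 0, 0],
  [0, 0, 0, 0, 0],
])

```text
clock: 59.2
tcp_pos: [0.4855, -0.3177, 0.4035]
ee_rot: [3.141, -0.002, 2.72]
ft_force: [0.0, 0.0, -2.4]
opening: 0.0199
finger_force: 30.0
```

```bash
python3 - <<'E'
from h import *
s=grab("scene");t=grab("top");w=grab("wrist")
print("scene",[(a,c) for a,c,_ in seg(s,"red")],"up",proj(s,[.466,-.087,.157]),"down",proj(s,[.466,-.087,.145]))
for f in(t,w): print([(a,c,atz(f,c,.145).round(4).tolist()) for a,c,_ in seg(f,"red")])
o=[(s,c) for a,c,_ in seg(s,"red")][:1]+[(w,c) for a,c,_ in seg(w,"red") if a>30][:1]
if len(o)==2: print(tri(o))
# handle tilt check: handle outline on wrist
h,ss,v=[c.astype(int) for c in cv2.split(cv2.cvtColor(w["img"],cv2.COLOR_BGR2HSV))]
m=((h>8)&(h<22)&(ss>80)&(v>110)).astype(np.uint8); m[:, :180]=0; m[:,320:]=0
n,l,st,ce=cv2.connectedComponentsWithStats(m); i=1+np.argmax(st[1:,4]); print(st[i],ce[i])
f0=cv2.imread("pics/w16.png"); h,ss,v=[c.astype(int) for c in cv2.split(cv2.cvtColor(f0,cv2.COLOR_BGR2HSV))]
m=((h>8)&(h<22)&(ss>80)&(v>110)).astype(np.uint8); m[:,:225]=0; m[:,400:]=0
n,l,st,ce=cv2.connectedComponentsWithStats(m); i=1+np.argmax(st[1:,4]); print("before",st[i]/1.25,ce[i]/1.25)
plan(.4863,-.3175,.043,2.722)
E
```

```text
scene [(15, [252.3, 152.3])] up [252.3692016  148.98958531] down [252.32947404 152.27898341]
[(9, [224.2, 129.8], [0.7385, 0.1329, 0.145]), (34, [296.7, 220.5], [0.4676, -0.0872, 0.145])]
[(51, [465.5, 94.1], [0.4683, -0.0875, 0.145])]
(array([ 0.46730045, -0.08710268,  0.14523811]), [0.0010612024661883577, 0.001061202466188384])
[ 235    8   38  252 9049] [253.25671345 128.03260029]
before [2.33600e+02 5.60000e+00 4.00000e+01 2.52800e+02 1.14792e+04] [253.36667364 126.08360164]
turn-free tool shift (np.float64(-1.0), np.float64(-0.8), np.float64(197.7)) turn 0.001 n 5 yaw 2.723 grasp [ 0.4857 -0.3164  0.2407] q1q6 [-0.6  -1.75]
```

Call:
jog_arm([
  [-1, -1, 40, 0, 0],
  [0, 0, 40, 0, 0],
  [0, 0, 40, 0, 0],
  [0, 0, 40, 0, 0],
  [0, 0, 20, 0, 0],
])

```text
clock: 59.85
tcp_pos: [0.4856, -0.3169, 0.2215]
ee_rot: [3.141, -0.005, 2.723]
ft_force: [-0.7, 0.5, -3.2]
opening: 0.0202
finger_force: 30.0
```

Call:
jog_arm([
  [0, 0, 6, 0, 0],
  [0, 0, 4, 0, 0],
  [0, 0, 3, 0, 0],
  [0, 0, 2, 0, 0],
  [0, 0, 0, 0, 0],
])

```text
clock: 60.35
tcp_pos: [0.4868, -0.319, 0.2102]
ee_rot: [-3.141, 0.001, 2.722]
ft_force: [0.7, -0.1, -2.9]
opening: 0.0196
finger_force: 30.0
```

Call:
jog_arm([
  [0, 0, 1, 0, 0],
  [0, 0, 0, 0, 0],
  [0, 0, 0, 0, 0],
])

```text
clock: 60.65
tcp_pos: [0.4866, -0.3189, 0.2086]
ee_rot: [-3.142, 0.0, 2.722]
ft_force: [0.7, -0.2, -2.3]
opening: 0.0199
finger_force: 30.0
```

Call:
jog_arm([
  [0, 0, 1, 0, 0],
  [0, 0, 1, 0, 0],
  [0, 0, 0, 0, 0],
])

```text
clock: 60.95
tcp_pos: [0.4865, -0.3188, 0.2062]
ee_rot: [3.142, -0.0, 2.722]
ft_force: [0.4, 0.2, -2.7]
opening: 0.0198
finger_force: 30.0
```

Call:
jog_arm([
  [0, 0, 1, 0, 0],
  [0, 0, 0, 0, 0],
])

```text
clock: 61.15
tcp_pos: [0.4865, -0.3188, 0.2052]
ee_rot: [3.142, -0.0, 2.722]
ft_force: [-0.7, -0.6, -2.3]
opening: 0.0198
finger_force: 30.0
```

Call:
jog_arm([
  [0, 0, 1, 0, 0],
  [0, 0, 0, 0, 0],
])

```text
clock: 61.35
tcp_pos: [0.4866, -0.3188, 0.2043]
ee_rot: [3.142, -0.0, 2.722]
ft_force: [-0.1, -0.6, -3.3]
opening: 0.0202
finger_force: 30.0
```

Call:
jog_arm([
  [0, 0, 1, 0, 0],
  [0, 0, 0, 0, 0],
])

```text
clock: 61.55
tcp_pos: [0.4866, -0.3188, 0.2039]
ee_rot: [-3.142, -0.0, 2.722]
ft_force: [-1.1, 1.1, 5.0]
opening: 0.0201
finger_force: 30.0
```

Call:
jog_arm([
  [0, 0, 1, 0, 0],
  [0, 0, 0, 0, 0],
])

```text
clock: 61.75
tcp_pos: [0.4865, -0.3189, 0.2038]
ee_rot: [-3.142, 0.0, 2.722]
ft_force: [-5.7, 2.5, 14.5]
opening: 0.0194
finger_force: 30.0
```

Call:
jog_arm([
  [0, 0, 1, 0, 0],
  [0, 0, 0, 0, 0],
])

```text
clock: 61.95
tcp_pos: [0.4865, -0.3189, 0.2036]
ee_rot: [-3.142, 0.0, 2.722]
ft_force: [-7.5, 4.2, 22.9]
opening: 0.0198
finger_force: 30.0
```

Contact; the mallet stands. Back off the preload, release, lift straight up and check.

Call:
jog_arm([
  [0, 0, -2.5, 0, 0],
  [0, 0, 0, 0, 0],
  [0, 0, 0, 0, 30],
  [0, 0, 0, 0, 40],
  [0, 0, 0, 0, 50],
])

```text
clock: 62.45
tcp_pos: [0.4866, -0.3189, 0.2037]
ee_rot: [-3.142, 0.0, 2.722]
ft_force: [0.3, 0.7, -0.2]
opening: 0.0408
finger_force: 0.0
```

Call:
jog_arm([
  [0, 0, 0, 0, 50],
  [0, 0, -15, 0, 50],
  [0, 0, -40, 0, 50],
  [0, 0, -40, 0, 50],
  [0, 0, -40, 0, 50],
])

```text
clock: 62.95
tcp_pos: [0.4864, -0.3187, 0.3412]
ee_rot: [-3.142, 0.0, 2.722]
ft_force: [0.1, -0.9, 0.6]
opening: 0.05
finger_force: 0.0
```

Call:
jog_arm([
  [0, 0, -40, 0, 50],
  [0, 0, -30, 0, 50],
  [0, 0, 0, 0, 50],
  [0, 0, 0, 0, 50],
  [0, 0, 0, 0, 50],
])

```text
clock: 63.45
tcp_pos: [0.4861, -0.3185, 0.408]
ee_rot: [3.141, -0.002, 2.722]
ft_force: [0.5, 0.1, -0.9]
opening: 0.0502
finger_force: 0.0
```

```bash
python3 - <<'E'
from h import *
w=grab("wrist"); t=grab("top"); s=grab("scene"); F={"wrist":w,"top":t,"scene":s}
h,ss,v=[c.astype(int) for c in cv2.split(cv2.cvtColor(w["img"],cv2.COLOR_BGR2HSV))]
m=((h>8)&(h<22)&(ss>80)&(v>110)).astype(np.uint8); n,l,st,ce=cv2.connectedComponentsWithStats(m)
for i in range(1,n):
    if st[i,4]>600: print("handle?",ce[i].round(),[np.round(x,1) for x in cv2.minAreaRect((np.array([atz(w,p[::-1],.044)[:2] for p in np.argwhere(l==i)])*1000).astype(np.float32))])
for k in("mallet","mallet_mat","torch","hex_wrench","door_wedge","bowl"):
    print(k,[(n,round(a["p"],2),atz(F[n],a["point"],.003).round(3)[:2].tolist()) for n in("wrist","top","scene") for a in nets.mark_of(k,n)[:1]])
for k in("mallet",):
    o=[(F[n],nets.mark_of(k,n)[0]["point"]) for n in F if nets.mark_of(k,n)]; print(tri(o))
print("pin",[(a,c) for a,c,_ in seg(s,"red")],"blue loose:"); bats(t)
f2=cv2.imread("pics/raw_top0.png"); print("cap px now/before",[(a,c) for a,c,_ in seg(t,"orange") if a>50],[(a,c) for a,c,_ in seg({"img":f2},"orange") if a>50])
o=r.get_obs(); print(o["tcp_pos"],o["ft_force"],o["finger_force"])
E
```

```text
handle? [252. 125.] [array([ 433.6, -294.3]), array([ 18. , 147.4]), np.float64(66.0)]
handle? [479. 115.] [array([530. ,  16.8]), array([72.6, 44.3]), np.float64(17.1)]
handle? [494. 154.] [array([598. ,  33.3]), array([28.3, 89. ]), np.float64(17.1)]
handle? [455. 179.] [array([609.4, -56.9]), array([54., 47.]), np.float64(11.7)]
handle? [260. 294.] [array([ 647.4, -374.4]), array([95.8, 38.1]), np.float64(65.8)]
mallet [('wrist', 0.8, [0.521, -0.335]), ('scene', 0.86, [0.52, -0.326])]
mallet_mat [('scene', 0.73, [0.525, -0.336])]
torch [('top', 0.82, [0.633, 0.429]), ('scene', 0.63, [0.632, 0.433])]
hex_wrench [('wrist', 0.56, [0.686, -0.248]), ('top', 0.38, [0.691, -0.238]), ('scene', 0.62, [0.686, -0.247])]
door_wedge [('top', 0.81, [0.675, 0.195]), ('scene', 0.86, [0.67, 0.196])]
bowl [('wrist', 0.6, [0.678, -0.397]), ('scene', 0.65, [0.685, -0.397])]
(array([ 0.51999439, -0.33361087, -0.00156345]), [0.0029265721233185525, 0.0029265721233184398])
pin [(15, [252.3, 152.3])] blue loose:
cap px now/before [(248, [206.8, 161.3]), (630, [284.1, 196.9]), (85, [301.5, 204.9])] [(251, [206.8, 161.2]), (627, [284.2, 196.9]), (84, [301.5, 204.9])]
[ 0.48655982 -0.3188177   0.40885494] [ 0.30414049 -0.29135059 -0.14282958] 0.0
```

```bash
python3 -c "
from workcell import order
print(order.job_done())"
```

```text
the job is handed in; nothing more can be done
None
```

The job is handed in, with no verdict shown: all four blue batteries are in the canister, the cap is home and tight, the lock pin is down (top measured at 145 mm), the mallet is back on its mat, and the bystanders measured where they began.

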